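Sort cut acrylic parts into shadow trays and a clip rack

TASK

Sort the four cut acrylic parts from the bench: lay the blue oval, the green ring and the black strip flat in the trays that show their pictures, each centred on its picture and lying along it, and push the orange panel fully home in the spring clips of the rack, upright and at the middle of the slot. Set the parts down rather than dropping them, and leave the tape roll and the bottle where they are.

Things in the scene. Friction and masses are not known exactly. Their poses are not given: they have to be found in the camera images.
- oval: Bright blue acrylic oval (straight sides, round ends), 64 mm long, 40 mm wide, 18 mm thick, about 50 g, lying flat. Origin: centre of its underside; x along its length, y across it, z up. The flat sides to grip are 24 mm long.
- ring: Fluorescent green acrylic ring, 50 mm outside and 26 mm inside diameter, 18 mm thick, about 30 g, lying flat. Origin: centre of its underside; z up.
- strip: Black acrylic strip, 100 x 24 mm, 18 mm thick, about 50 g, lying flat. Origin: centre of its underside; x along its length, y across it, z up.
- panel: Orange acrylic panel, 80 mm wide, 90 mm high, 8 mm thick, about 70 g, lower edge rounded. It stands upright and loose in the slot of a fixed grey block (60 x 100 mm, 34 mm high; slot 11 mm wide, 26 mm deep); its upper 64 mm are free. Origin: middle of its lower edge; x through its thickness, y along its width, z up.
- tray_oval: Fixed shallow square grey tray, 130 x 130 mm outside, walls 4 mm thick and 20 mm high, with a white card and the picture of the blue oval, full size, on its floor: the blue oval's place. Origin: centre of the tray's underside, which is also under the picture's centre; things lie about 5 mm above the bench in it; z up; x along the picture's length.
- tray_ring: Fixed shallow square grey tray, 130 x 130 mm outside, walls 4 mm thick and 20 mm high, with a white card and the picture of the green ring, full size, on its floor: the green ring's place. Origin: centre of the tray's underside, which is also under the picture's centre; things lie about 5 mm above the bench in it; z up; x along two of its sides.
- tray_strip: Fixed shallow square grey tray, 130 x 130 mm outside, walls 4 mm thick and 20 mm high, with a white card and the picture of the black strip, full size, on its floor: the black strip's place. Origin: centre of the tray's underside, which is also under the picture's centre; things lie about 5 mm above the bench in it; z up; x along the picture's length.
- rack: Fixed dark steel rack bay, base 90 x 110 mm, 48 mm high, orange edge lines; the panel's place. Slot along y (x across it), 12 mm wide, floor 8 mm above the bench. Over it two white spring clip bars (70 mm long, axes 36 mm up, 4 mm apart at rest) give way when the panel is pushed down with 5 to 10 N; home, its top is 98 mm above the bench. Origin: underside centre, below mid-slot; z up.
- tape: Bystander: roll of masking tape, 76 mm diameter, 30 mm high, lying flat. Origin: centre of its underside.
- bottle: Bystander: standing dark green bottle with a white label and a red cap, 48 mm diameter, 120 mm high. Origin: centre of its underside.
Not all that is in view belongs to the job. Of the things like the panel, leave any that is brown, purple or turquoise; of the rest the smaller one is meant.

How it is judged:
By the outcome, as a careful person would: the job done as asked, in the order asked, and still so for the second after the job is handed in, with the robot touching nothing.
It also fails if it takes over 99 s, if anything falls off the work surface, if the arm or the gripper's body presses on something with over 40 N, if the wrist force passes 120 N, or if a joint passes its speed limit or range.

ROBOT

A 7-joint arm with a two-finger parallel gripper is mounted at the origin on the work surface. World frame = base frame: x ahead of the robot, y to its left, z up, the work surface at z = 0. Lengths are in m, angles in rad, forces in N, time in s.
With the tool pointing down it reaches from about 0.425 to 0.875 m from the base axis. Payload 4.7 kg.
Tool frame: the origin (TCP) lies on the centre line of the jaws, within the pads' length; the fingertips stand 8 mm ahead of it and the grasp point (between the pads) lies 11 mm behind it; z points along the fingers, y is the direction in which the jaws open and shut (so a half turn about z gives the same grasp; the last joint's range is limited). The gripper opens to 85 mm and grips with 20 to 120 N. Pads are 22 mm wide; open, the fingers measure 114 mm over their backs; the gripper's body (76 mm by 85 mm) begins 54 mm behind the grasp point. The pads swing forward as they close: fully open they stand 13 mm farther back than shut.
Start: joints at [-1.092, 0.321, -0.07, 1.45, 0.023, 1.371, -0.057], TCP at [0.291, 0.581, 0.239] pointing down, gripper open.
Joint ranges: [-2.86, 2.86], [-0.3, 2.09], [-1.38, 1.24], [0.06, 2.45], [-1.56, 4.7], [0.09, 2.05], [-2.69, 2.69]. Speed limits (rad/s): [2.57, 2.57, 3.14, 3.14, 3.14, 3.14, 3.14].

INTERFACE

Orientations are given as a rotation vector (axis times angle).
In Python, from plant import arm gives the robot as it stands.
- The arm moves only by the shell command python3 -m creep 'ROWS' [FORCE]. ROWS is JSON, a list of rows, each a list of 7 numbers: the shift along the tool's x, y, z each as a share of 15 cm, from -1 to 1, then the turn, a rotation vector about the tool's x, y, z each as a share of 90 degrees, from -1 to 1, then the opening, from -1 (shut) to 1 (fully open), so that 0 is half open. A call has 1 to 12 rows; each row is the pose to reach, as a shift and turn from the pose commanded when the call began, along the tool's axes at that moment; what a row does not reach only later rows make up. A row lasts 1/12 s, in which the tool goes at most 41.7 mm and 7.16 degrees, less where a joint would pass 70% of its speed; a pose out of reach is approached as far as the arm can. A call with a number of a shift or a turn outside -1 to 1 is refused whole. A call with a gripper value outside its range is refused whole. The fingers move at their own pace and stop on an object; FORCE is the grip in N (left out, the last holds). Time passes only in rows, so rows that repeat a pose let the fingers close. It gives the time, the measured TCP pose, the force and the opening at its end, in the units of the state.
- arm.read_state(): the state, without advancing time (a new reading comes with each control period).
- arm.snapshot(name): name is "scene" or "top" or "wrist"; returns the picture (480x640x3 uint8, red, green, blue); there is no depth.
- arm.get_calibration(name): a dict with "vertical_fov" (degrees; the focal length in pixels is half the picture's height over the tangent of half this angle, whatever the lens; pixels are square), "cx", "cy" (the principal point, pixels), "D" ([k1, k2, p1, p2, k3] as OpenCV has them; the pictures are not rectified), "world_to_cam" (4x4, takes a point from world to camera coordinates). Camera axes: x right, y down, z forward; pixel columns grow to the right and rows downward; lengths in m; the calibration is good to about 2 mm. A picture is of the moment at which its call begins: read the wrist's pose just before it. get_calibration takes no time and is no camera call; for the wrist camera it gives the pose at the moment of the call.
- arm.hand_in(): hands the job in, once; it reports no verdict.
The state is a dict: "time_s": time; "joint_positions": joint angles; "joint_velocities": joint speeds; "effort": joint torques, N m; "eef_pos": TCP position; "tcp_rot": TCP orientation; "wrist_force": force on the tool from outside, world axes, zero at the start; "ft_torque": the same for the moment, N m; "grip_width": finger opening in m.
Only numpy, scipy, OpenCV 4.12 (cv2) and the standard library are available. Lean on these libraries where they do the work, as an engineer would, in place of code of your own. Each camera call takes 0.05 s, during which the arm holds its last target.

## Working session

There is one attempt and no reset: what is moved stays moved. The work goes in short steps, Python scripts to look and compute and a shell command to move; the robot and the scene stay as the last step left them, time stands still between calls to the robot, and variables do not carry over. Pictures are saved under pics/ and viewed, and the job is handed in when it is done.

```bash
ls; mkdir -p pics
python3 - <<'E'
from plant import arm
import cv2
print(arm.read_state())
for n in ["scene","top","wrist"]:
    im=arm.snapshot(n); cv2.imwrite(f"pics/{n}0.png",im[:,:,::-1])
    print(n,arm.get_calibration(n))
E
```

```text
pics
{'time_s': 0.0, 'joint_positions': array([-1.09190936,  0.32183364, -0.07009256,  1.45168158,  0.02257981,
        1.37082458, -0.0569007 ]), 'joint_velocities': array([-0.00045879, -0.00038245,  0.00139673,  0.00032592,  0.00105098,
       -0.00037281, -0.00027825]), 'effort': array([-3.87270973e-05, -4.93575740e+01, -3.82170668e-01, -3.14322174e+01,
        1.29526851e-02,  1.15481269e-02,  3.33559015e-06]), 'eef_pos': array([0.29114411, 0.58055013, 0.23821335]), 'tcp_rot': array([-7.23393992e-01, -3.05678584e+00,  3.02179890e-03]), 'wrist_force': array([ 0.75853447, -0.7867212 , -0.89278937]), 'ft_torque': array([-0.04947966, -0.00089597, -0.02563025]), 'grip_width': 0.08523192800728527}
scene {'vertical_fov': 44.723000427746285, 'cx': 320.80001960461914, 'cy': 239.8227038006739, 'D': array([0.04025104, 0.        , 0.        , 0.        , 0.        ]), 'world_to_cam': array([[ 0.53261746,  0.84625164,  0.01329661, -0.2753206 ],
       [ 0.60637283, -0.37058715, -0.70354613, -0.28500802],
       [-0.59044951,  0.38278366, -0.71052519,  1.69666573],
       [ 0.        ,  0.    
[... 202 characters left out ...]
]), 'world_to_cam': array([[-0.00737504, -0.99990823, -0.01136381,  0.01327285],
       [-0.98814264,  0.00903019, -0.15327289,  0.52228585],
       [ 0.15336144,  0.01009867, -0.98811856,  1.07920203],
       [ 0.        ,  0.        ,  0.        ,  1.        ]])}
wrist {'vertical_fov': 63.578852419109694, 'cx': 321.8969057654124, 'cy': 239.72825084511442, 'D': array([-0.04175834,  0.        ,  0.        ,  0.        ,  0.        ]), 'world_to_cam': array([[ 0.44873113,  0.89366441, -0.00207111, -0.64878236],
       [ 0.85456603, -0.42841853,  0.29355487, -0.0386732 ],
       [ 0.26145224, -0.13349711, -0.95593998,  0.38066699],
       [ 0.        ,  0.        ,  0.        ,  1.        ]])}
```

View pics/scene0.png

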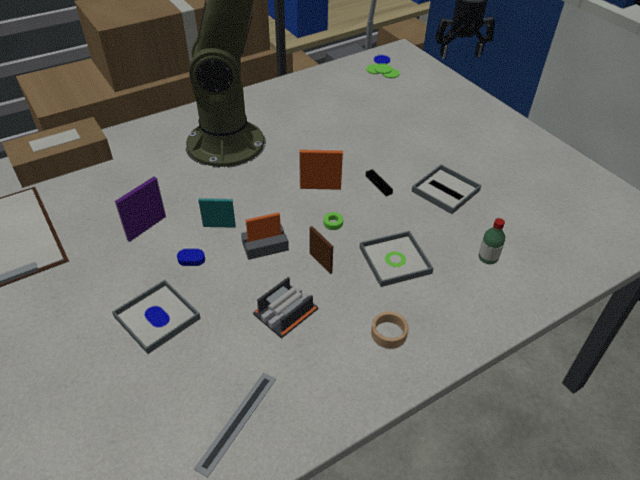

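View pics/top0.png

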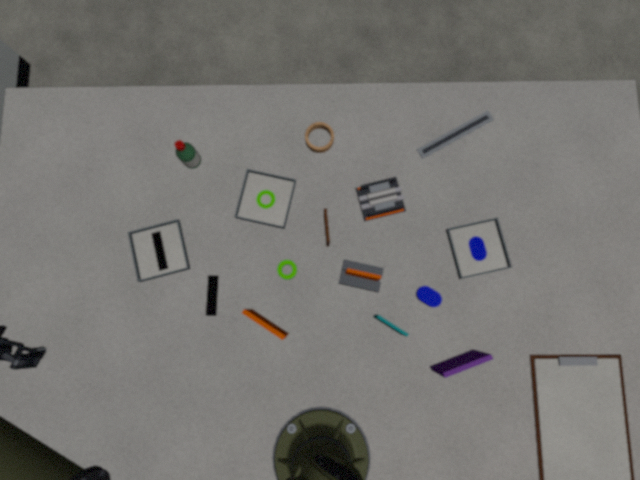

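View pics/wrist0.png

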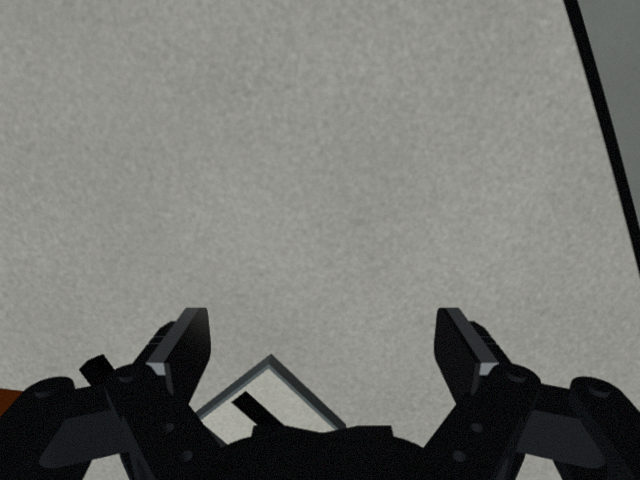

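List of what could be mistaken for each thing (top view pixels):
- **Panel:** orange in the grey block (362,273), larger loose orange (265,323), brown (326,227), purple (462,362), turquoise (391,325). I choose the orange one in the block.
- **Oval:** blue part (429,296), against the picture at (478,248).
- **Ring:** part (287,269), against the picture at (266,199).
- **Strip:** part (212,295), against the picture at (160,250).
- **Discs:** the far discs seen at scene (382,65) are not part of the job.

```bash
cat > h.py <<'E'
import numpy as np, cv2
from scipy.spatial.transform import Rotation as Ro
from plant import arm
def K(c):
    f=240/np.tan(np.radians(c["vertical_fov"])/2)
    return np.array([[f,0,c["cx"]],[0,f,c["cy"]],[0,0,1.]])
def ray(c,px,z):
    px=np.asarray(px,float).reshape(-1,1,2)
    u=cv2.undistortPoints(px,K(c),c["D"]).reshape(-1,2)
    T=c["world_to_cam"];R=T[:3,:3];o=-R.T@T[:3,3]
    d=np.c_[u,np.ones(len(u))]@R
    s=(z-o[2])/d[:,2]
    return (o+s[:,None]*d)[:,:2]
def proj(c,P):
    T=c["world_to_cam"]
    return cv2.projectPoints(np.asarray(P,float).reshape(-1,1,3),cv2.Rodrigues(T[:3,:3])[0],T[:3,3],K(c),c["D"])[0].reshape(-1,2)
def masks(im):
    h=cv2.cvtColor(im,cv2.COLOR_RGB2HSV);H,S,V=[h[:,:,i].astype(int) for i in range(3)]
    return dict(blue=(H>110)&(H<130)&(S>180)&(V>70),green=(H>40)&(H<70)&(S>150)&(V>90),
      black=(V<55),orange=(H>4)&(H<16)&(S>170)&(V>110))
def blobs(m,amin=60):
    cs,_=cv2.findContours(m.astype(np.uint8),cv2.RETR_EXTERNAL,cv2.CHAIN_APPROX_NONE)
    return [c.reshape(-1,2) for c in cs if cv2.contourArea(c)>amin]
def fit(c,cnt,z):
    P=ray(c,cnt,z)*1000
    (cx,cy),(w,h),a=cv2.minAreaRect(P.astype(np.float32))
    if w<h: w,h,a=h,w,a+90
    return np.round([cx,cy,w,h,(a+90)%180-90],1)
E
python3 - <<'E'
from h import *
for n in ["top","scene"]:
    c=arm.get_calibration(n);T=c["world_to_cam"];print(n,"campos",-T[:3,:3].T@T[:3,3])
    im=cv2.imread(f"pics/{n}0.png")[:,:,::-1].copy()
    for k,m in masks(im).items():
        for b in blobs(m,40):
            ctr=b.mean(0)
            if cv2.contourArea(b)>2500: continue
            print(n,k,ctr.round(),"z5",fit(c,b,.005),"z18",fit(c,b,.018))
im=cv2.imread("pics/scene0.png")[190:330,200:340]
t=cv2.imread("pics/top0.png")[160:340,230:430]
cv2.imwrite("pics/cropA.png",cv2.resize(im,None,fx=4,fy=4)); cv2.imwrite("pics/cropB.png",cv2.resize(t,None,fx=3,fy=3))
E
```

```text
top campos [ 0.35068283 -0.00234322  1.14658265]
top blue [428. 296.] z5 [ 378.3 -271.4   58.9   35.8   58.1] z18 [ 378.  -268.4   58.2   35.4   58.1]
top blue [477. 248.] z5 [ 496.8 -400.    54.8   32.    10.6] z18 [ 495.1 -395.5   54.1   31.7   10.6]
top green [287. 269.] z5 [448.8  81.6  45.4  42.9  -0. ] z18 [447.7  80.7  44.9  42.4  -0. ]
top green [266. 199.] z5 [630.  136.2  44.   42.3  89.4] z18 [626.9 134.6  43.5  41.8  89.4]
top black [458. 361.] z5 [ 220.2 -337.1  134.9   25.4  -70.2] z18 [ 221.7 -333.3  133.3   25.1  -70.2]
top black [ 15. 351.] z5 [252.  752.  132.9  72.7  61.3] z18 [253.2 743.4 131.4  71.9  61.3]
top black [212. 295.] z5 [385.5 268.5  94.8  22.   -2.1] z18 [385.1 265.4  93.7  21.7  -2.1]
top black [159. 250.] z5 [499.  405.3  94.4  18.4  14.2] z18 [497.3 400.7  93.3  18.2  14.2]
top black [383. 210.] z5 [ 599.9 -164.8  103.    16.   -78. ] z18 [ 597.1 -162.9  101.8   15.9  -78. ]
top black [363. 189.] z5 [ 652.7 -116.    31.5   19.2  -71.7] z18 [ 649.3 -114.7   31.2   19.   -71.7]
top black [22. 73.] z5 [992.3 798.6  84.9  32.3   0. ] z18 [985.  789.5  
[... 3029 characters left out ...]
.2  603.5  269.4   18.1   89.7] z18 [-321.7  588.9  265.9   17.9   89.7]
scene black [40. 41.] z5 [-873.3 -295.2  309.2  194.1   89.1] z18 [-844.9 -298.2  305.2  191.6   89.1]
scene black [631.   3.] z5 [  11.6 1785.    97.6   50.9  -60.4] z18 [  28.6 1755.1   96.3   50.3  -60.4]
scene black [464.  31.] z5 [-185.2 1089.6  522.9  208.8  -47.3] z18 [-165.7 1068.7  516.1  206.1  -47.3]
scene black [34.  6.] z5 [-1161.8  -236.7   264.4   180.7    78.2] z18 [-1129.6  -240.4   260.9   178.4    78.2]
scene orange [298. 320.] z5 [ 665.7 -148.8   97.2    5.7  -76.4] z18 [ 674.2 -153.6   95.9    5.7  -76.4]
scene orange [321. 152.] z5 [187.4 206.3 116.7   9.4  56.5] z18 [202.1 196.8 115.2   9.3  56.5]
```

View pics/cropA.png

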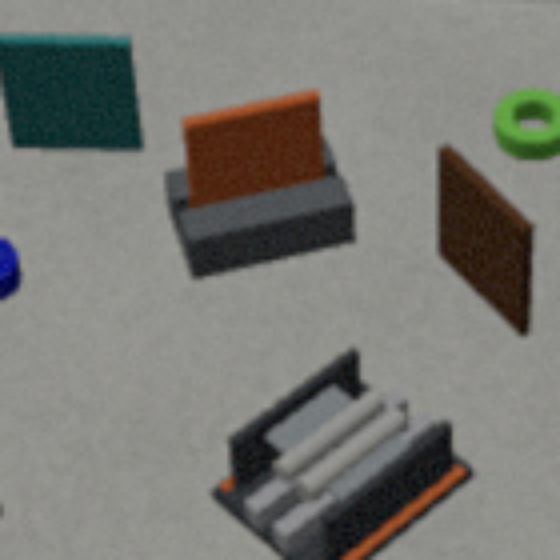

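View pics/cropB.png

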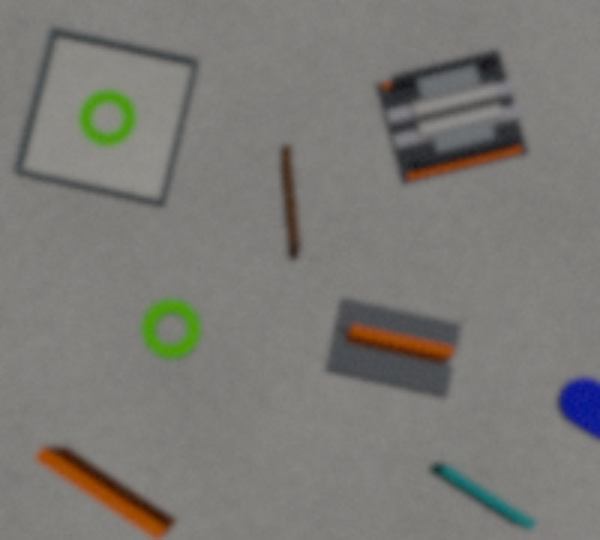

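```bash
cat >> h.py <<'E'
def Rd(phi):
    p=np.radians(phi);return np.array([[-np.sin(p),np.cos(p),0],[np.cos(p),np.sin(p),0],[0,0,-1]]).T
def plan(wps):
    """wps: x,y,z (mm), phi(deg jaw dir). prints chained tool-frame shares from present state; '=' entries: same call"""
    s=arm.read_state();p=s["eef_pos"]*1000;R=Ro.from_rotvec(s["tcp_rot"]).as_matrix()
    print("t",round(s["time_s"],2),"pos",p.round(1),"phi",round(np.degrees(np.arctan2(R[1,1],R[0,1])),2),"tilt",R[:,2].round(3),"w",round(s["grip_width"]*1000,1),"F",s["wrist_force"].round(1))
    for w in wps:
        same=len(w)>4
        t=np.array(w[:3]);
        c=[Rd(w[3]),Rd(w[3]+180)]
        rv=min([Ro.from_matrix(R.T@x).as_rotvec(degrees=True) for x in c],key=np.linalg.norm)
        d=R.T@(t-p)
        print("  ",list(w),"shift",(d/150).round(3),"turn",(rv/90).round(3),"rows>=",max(np.linalg.norm(d)/41.7,np.linalg.norm(rv)/7.16).round(1))
        if not same: p=t;R=R@Ro.from_rotvec(rv,degrees=True).as_matrix()
E
python3 - <<'E'
from h import *
T=arm.get_calibration("wrist")["world_to_cam"];s=arm.read_state()
R=Ro.from_rotvec(s["tcp_rot"]).as_matrix()
print("cam in tool",R.T@(-T[:3,:3].T@T[:3,3]-s["eef_pos"]), "fwd",R.T@T[2,:3])
plan([(380,480,220,30),(440,340,220,30),(455,200,220,0),(470,60,220,-30),(460,-80,220,-30),(430,-210,220,-30)])
E
```

```text
cam in tool [ 0.0744503  -0.00019742 -0.13542652] fwd [-2.93483028e-01 -7.77600264e-04  9.55963968e-01]
t 0.15 pos [291.2 580.7 238.5] phi 63.37 tilt [-0.001 -0.001 -1.   ] w 85.6 F [ 0.6  1.1 -0.9]
   [380, 480, 220, 30] shift [-0.83  -0.334  0.124] turn [-0.001  0.     0.371] rows>= 4.7
   [440, 340, 220, 30] shift [-1.008 -0.12  -0.   ] turn [-0. -0.  0.] rows>= 3.7
   [455, 200, 220, 0] shift [-0.858 -0.38  -0.   ] turn [-0.    -0.     0.333] rows>= 4.2
   [470, 60, 220, -30] shift [-0.933  0.1   -0.   ] turn [-0.    -0.     0.333] rows>= 4.2
   [460, -80, 220, -30] shift [-0.842  0.409 -0.   ] turn [0. 0. 0.] rows>= 3.4
   [430, -210, 220, -30] shift [-0.851  0.26  -0.   ] turn [-0.  0.  0.] rows>= 3.2
```

```bash
python3 -m creep '[[-0.83,-0.334,0.124,0,0,0.371,1],[-0.83,-0.334,0.124,0,0,0.371,1],[-0.83,-0.334,0.124,0,0,0.371,1],[-0.83,-0.334,0.124,0,0,0.371,1],[-0.83,-0.334,0.124,0,0,0.371,1]]' && python3 -m creep '[[-1,-0.12,0,0,0,0,1],[-1,-0.12,0,0,0,0,1],[-1,-0.12,0,0,0,0,1],[-1,-0.12,0,0,0,0,1]]' && python3 -m creep '[[-0.858,-0.38,0,0,0,0.333,1],[-0.858,-0.38,0,0,0,0.333,1],[-0.858,-0.38,0,0,0,0.333,1],[-0.858,-0.38,0,0,0,0.333,1],[-0.858,-0.38,0,0,0,0.333,1]]' && python3 -m creep '[[-0.933,0.1,0,0,0,0.333,1],[-0.933,0.1,0,0,0,0.333,1],[-0.933,0.1,0,0,0,0.333,1],[-0.933,0.1,0,0,0,0.333,1],[-0.933,0.1,0,0,0,0.333,1]]'
python3 - <<'E'
from h import *
plan([(460,-80,220,-30),(420,-240,200,-32)])
cv2.imwrite("pics/w1.png",arm.snapshot("wrist")[:,:,::-1])
E
```

```text
time_s: 0.57
eef_pos: [0.3848, 0.4753, 0.2199]
tcp_rot: [1.59, 2.706, -0.003]
wrist_force: [0.1, 0.4, 0.1]
grip_width: 0.0856
time_s: 0.9
eef_pos: [0.4416, 0.3366, 0.2205]
tcp_rot: [1.576, 2.716, -0.002]
wrist_force: [1.3, -0.5, -0.2]
grip_width: 0.0855
time_s: 1.32
eef_pos: [0.4556, 0.196, 0.2209]
tcp_rot: [2.235, 2.206, -0.001]
wrist_force: [1.0, 0.0, -0.2]
grip_width: 0.0853
time_s: 1.73
eef_pos: [0.4701, 0.0575, 0.2209]
tcp_rot: [2.728, 1.557, 0.0]
wrist_force: [0.6, -0.1, 0.3]
grip_width: 0.0852
t 1.73 pos [470.1  57.5 220.9] phi -30.56 tilt [ 0.001 -0.001 -1.   ] w 85.2 F [ 0.6 -0.1  0.3]
   [460, -80, 220, -30] shift [-0.824  0.408  0.007] turn [ 0.001  0.    -0.006] rows>= 3.3
   [420, -240, 200, -32] shift [-1.057  0.302  0.133] turn [-0.    -0.     0.022] rows>= 4.0
```

View pics/w1.png

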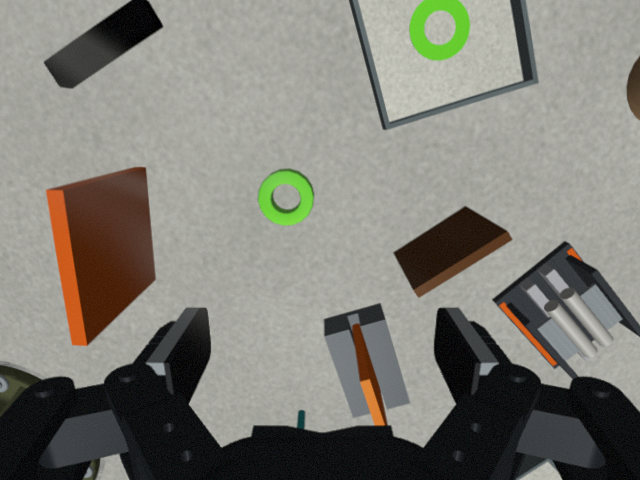

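Wrist view w1 shows the ring at (286,197), the ring picture at (440,28), the strip at (105,42), the block with the panel at (367,360), and the rack at (580,310). The close view confirms the smaller orange panel stands in the grey block. The larger one at (100,255) stays. On to the oval.

```bash
cat >> h.py <<'E'
def look(name,zs={"blue":[.018,.005],"green":[.018,.005],"black":[.018,.005]},amin=300,amax=20000):
    c=arm.get_calibration("wrist");im=arm.snapshot("wrist");cv2.imwrite(f"pics/{name}.png",im[:,:,::-1])
    M=masks(im)
    for k,z in zs.items():
        for b in blobs(M[k],amin):
            if cv2.contourArea(b)>amax: continue
            print(k,b.mean(0).round(),*[("z%d"%(q*1000),*fit(c,b,q)) for q in z])
E
python3 - <<'E'
from h import *
c=arm.get_calibration("wrist");im=cv2.imread("pics/w1.png")[:,:,::-1].copy()
for b in blobs(masks(im)["green"],300): print(b.mean(0),fit(c,b,.018),fit(c,b,.005))
E
python3 -m creep '[[-0.824,0.408,0.007,0,0,0,0.6],[-0.824,0.408,0.007,0,0,0,0.6],[-0.824,0.408,0.007,0,0,0,0.6],[-0.824,0.408,0.007,0,0,0,0.6]]' && python3 -m creep '[[-1,0.3,0.133,0,0,0.022,0.6],[-1,0.3,0.133,0,0,0.022,0.6],[-1,0.3,0.133,0,0,0.022,0.6],[-1,0.3,0.133,0,0,0.022,0.6],[-1,0.3,0.133,0,0,0.022,0.6]]'
python3 - <<'E'
from h import *
look("w2")
E
```

```text
[286.         197.14935065] [447.   85.2  48.5  47.1  59.4] [444.7  83.7  50.3  48.9  59.4]
[439.09770115  27.6091954 ] [623.5 139.1  46.7  43.1 -29.4] [628.  139.6  48.5  44.8 -29.4]
time_s: 2.12
eef_pos: [0.4605, -0.0801, 0.2199]
tcp_rot: [2.719, 1.57, -0.001]
wrist_force: [-0.0, -0.8, 0.1]
grip_width: 0.0685
time_s: 2.53
eef_pos: [0.4232, -0.2334, 0.1994]
tcp_rot: [2.748, 1.518, -0.003]
wrist_force: [-0.7, 0.4, 1.2]
grip_width: 0.0682
blue [481. 312.] ('z18', np.float64(498.0), np.float64(-389.9), np.float64(54.2), np.float64(36.8), np.float64(12.9)) ('z5', np.float64(499.4), np.float64(-398.9), np.float64(56.4), np.float64(38.4), np.float64(12.9))
blue [299. 272.] ('z18', np.float64(377.7), np.float64(-269.0), np.float64(61.6), np.float64(38.4), np.float64(57.8)) ('z5', np.float64(374.2), np.float64(-273.1), np.float64(64.2), np.float64(40.0), np.float64(57.8))
black [439. 269.] ('z18', np.float64(482.4), np.float64(-331.6), np.float64(127.3), np.float64(8.5), np.float64(12.1)) ('z5', np.float64(483.1), np.float64(-338.2), np.float64(132.5), np.float64(8.8), np.float64(12.1))
black [478.  32.] ('z18', np.float64(596.4), np.float64(-178.4), np.float64(76.4), np.float64(16.0), np.float64(-76.4)) ('z5', np.float64(601.9), np.float64(-178.7), np.float64(79.6), np.float64(16.6), np.float64(-76.4))
```

View pics/w2.png

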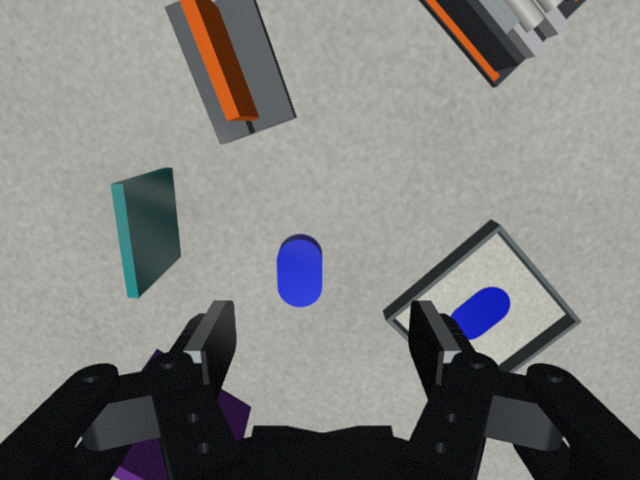

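Wrist view w2 shows the oval free at (299,272) and its tray at right, with the picture at (481,312). The oval is at (377.7,-269.0), agreeing with the top camera to under 1 mm. Descending.

Run:
```python
from h import *
plan([(377.7,-269,50,-32.2),(377.7,-269,11,-32.2)])
```

```text
t 2.58 pos [ 424.6 -229.8  199.5] phi -32.01 tilt [-0. -0. -1.] w 68.0 F [ 0.4  0.4 -0.3]
   [377.7, -269, 50, -32.2] shift [-0.387 -0.127  0.997] turn [-0.     0.     0.002] rows>= 3.9
   [377.7, -269, 11, -32.2] shift [-0.    0.    0.26] turn [ 0. -0.  0.] rows>= 0.9
```

```bash
python3 -m creep '[[-0.387,-0.127,0.997,0,0,0.002,0.5],[-0.387,-0.127,0.997,0,0,0.002,0.5],[-0.387,-0.127,0.997,0,0,0.002,0.5],[-0.387,-0.127,0.997,0,0,0.002,0.5],[-0.387,-0.127,0.997,0,0,0.002,0.5]]' && python3 -m creep '[[0,0,0.13,0,0,0,0.5],[0,0,0.2,0,0,0,0.5],[0,0,0.26,0,0,0,0.5],[0,0,0.26,0,0,0,0.5]]'
python3 - <<'E'
from h import *
look("w3"); plan([(377.7,-269,11,-32.2)])
E
```

```text
time_s: 3.0
eef_pos: [0.373, -0.2641, 0.0443]
tcp_rot: [-2.739, -1.519, 0.013]
wrist_force: [0.1, 0.9, -0.6]
grip_width: 0.064
time_s: 3.33
eef_pos: [0.3787, -0.2659, 0.0104]
tcp_rot: [-2.745, -1.524, 0.001]
wrist_force: [-0.5, -0.1, -0.5]
grip_width: 0.0644
blue [324. 322.] ('z18', np.float64(378.7), np.float64(-268.3), np.float64(67.7), np.float64(39.6), np.float64(57.6)) ('z5', np.float64(374.6), np.float64(-275.0), np.float64(74.6), np.float64(43.7), np.float64(57.6))
black [ 19. 202.] ('z18', np.float64(312.7), np.float64(-178.2), np.float64(90.2), np.float64(22.4), np.float64(44.1)) ('z5', np.float64(301.9), np.float64(-175.7), np.float64(99.4), np.float64(24.7), np.float64(44.1))
t 3.38 pos [ 378.9 -266.6   11.2] phi -31.98 tilt [-0.     0.001 -1.   ] w 64.3 F [ 0.5 -0.5 -0. ]
   [377.7, -269, 11, -32.2] shift [-0.018  0.002  0.001] turn [-0.    -0.     0.002] rows>= 0.1
```

View pics/w3.png

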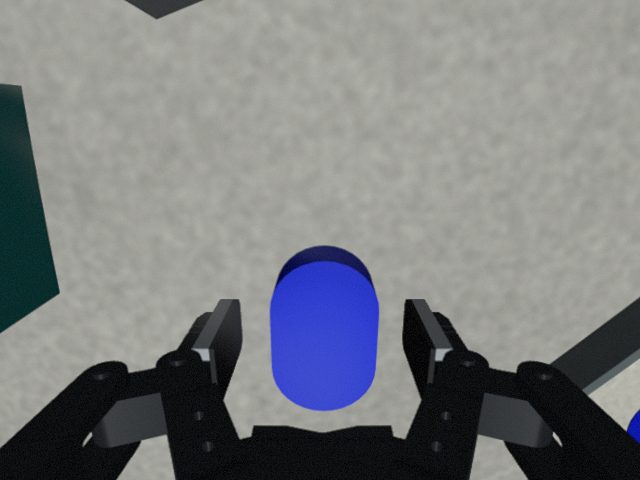

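Wrist view w3 shows the oval at (324,335) centred between the pads. Closing after a 3 mm shift along the oval.

```bash
python3 -m creep '[[-0.02,0,0,0,0,0,0.5],[-0.02,0,0,0,0,0,0.2],[-0.02,0,0,0,0,0,-0.3],[-0.02,0,0,0,0,0,-0.3],[-0.02,0,0,0,0,0,-0.3],[-0.02,0,0,0,0,0,-0.3],[-0.02,0,0,0,0,0,-0.3]]' 50 && python3 -m creep '[[0,0,-0.1,0,0,0,-0.3],[0,0,-0.3,0,0,0,-0.3],[0,0,-0.6,0,0,0,-0.3],[0,0,-0.6,0,0,0,-0.3],[0,0,-0.6,0,0,0,-0.3]]'
python3 - <<'E'
from h import *
look("w4"); plan([(460,-350,110,-77.2),(530,-370,110,-77.2)])
E
```

```text
time_s: 3.97
eef_pos: [0.3774, -0.2707, 0.0123]
tcp_rot: [2.748, 1.519, 0.003]
wrist_force: [-1.1, 0.3, 6.9]
grip_width: 0.0384
time_s: 4.38
eef_pos: [0.3787, -0.271, 0.1039]
tcp_rot: [2.746, 1.519, 0.009]
wrist_force: [-0.1, -0.2, -0.7]
grip_width: 0.0388
blue [566. 307.] ('z18', np.float64(492.4), np.float64(-389.1), np.float64(59.2), np.float64(36.8), np.float64(12.0)) ('z5', np.float64(496.8), np.float64(-399.8), np.float64(62.6), np.float64(39.0), np.float64(12.0))
blue [323. 323.] ('z18', np.float64(354.9), np.float64(-310.1), np.float64(112.6), np.float64(68.8), np.float64(57.5)) ('z5', np.float64(351.2), np.float64(-316.1), np.float64(119.2), np.float64(72.8), np.float64(57.5))
black [264. 350.] ('z18', np.float64(309.4), np.float64(-310.7), np.float64(73.1), np.float64(8.9), np.float64(57.3)) ('z5', np.float64(303.0), np.float64(-316.8), np.float64(77.4), np.float64(9.4), np.float64(57.3))
black [380. 349.] ('z18', np.float64(376.0), np.float64(-351.5), np.float64(73.9), np.float64(10.5), np.float64(60.3)) ('z5', np.float64(373.5), np.float64(-360.0), np.float64(78.3), np.fl
[... 270 characters left out ...]
z18', np.float64(482.2), np.float64(-331.1), np.float64(129.1), np.float64(10.6), np.float64(12.0)) ('z5', np.float64(485.9), np.float64(-338.3), np.float64(136.7), np.float64(11.2), np.float64(12.0))
black [ 83. 139.] ('z18', np.float64(301.5), np.float64(-143.1), np.float64(64.3), np.float64(23.2), np.float64(-46.4)) ('z5', np.float64(294.7), np.float64(-139.4), np.float64(68.1), np.float64(24.6), np.float64(-46.4))
t 4.43 pos [ 377.3 -270.1  102. ] phi -32.1 tilt [ 0.003  0.001 -1.   ] w 38.7 F [-0.3 -0.  -0.6]
   [460, -350, 110, -77.2] shift [-0.158  0.75  -0.052] turn [ 0.001 -0.002  0.501] rows>= 6.3
   [530, -370, 110, -77.2] shift [ 0.426  0.233 -0.   ] turn [-0.  0. -0.] rows>= 1.7
```

View pics/w4.png

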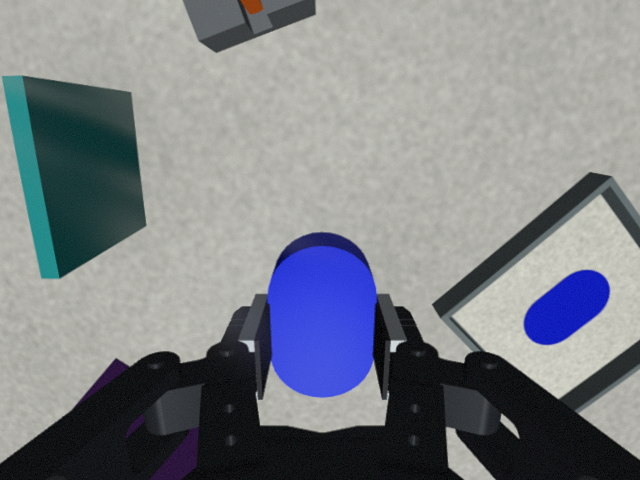

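The oval is held and the picture is at (566,307). I'll measure how the oval sits in the jaws.

```bash
cat >> h.py <<'E'
def held(png,lo,hi,box,dz=6):
    """fit of top face of the held part; dz: its height over TCP (mm)"""
    c=arm.get_calibration("wrist");s=arm.read_state();p=s["eef_pos"]*1000
    im=cv2.imread(png)[:,:,::-1].copy();h=cv2.cvtColor(im,cv2.COLOR_RGB2HSV)
    m=cv2.inRange(h,np.array(lo),np.array(hi))>0
    k=np.zeros_like(m);x0,y0,x1,y1=box;k[y0:y1,x0:x1]=1;m&=k
    b=max(blobs(m,200),key=cv2.contourArea);f=fit(c,b,(p[2]+dz)/1000)
    R=Ro.from_rotvec(s["tcp_rot"]).as_matrix()
    d=R.T@np.array([f[0]-p[0],f[1]-p[1],0])
    print("held",f,"rows",b[:,1].min(),b[:,1].max(),"rel tool xy",d[:2].round(1),"phi",np.degrees(np.arctan2(R[1,1],R[0,1])).round(2))
E
python3 - <<'E'
from h import *
held("pics/w4.png",(110,150,150),(130,255,255),(265,200,385,420))
E
```

```text
held [ 378.1 -269.5   63.5   40.1   57.8] rows 246 396 rel tool xy [1.  0.3] phi -32.1
```

Run:
```python
from h import *
plan([(496,-400,110,-78),(496,-400,30,-78)])
```

```text
t 4.43 pos [ 377.3 -270.1  102. ] phi -32.1 tilt [ 0.003  0.001 -1.   ] w 38.7 F [-0.3 -0.  -0.6]
   [496, -400, 110, -78] shift [-0.313  1.131 -0.051] turn [ 0.001 -0.002  0.51 ] rows>= 6.4
   [496, -400, 30, -78] shift [ 0.    -0.     0.533] turn [-0.  0. -0.] rows>= 1.9
```

```bash
python3 -m creep '[[-0.28,1,-0.05,0,0,0.51,-0.3],[-0.28,1,-0.05,0,0,0.51,-0.3],[-0.28,1,-0.05,0,0,0.51,-0.3],[-0.28,1,-0.05,0,0,0.51,-0.3],[-0.28,1,-0.05,0,0,0.51,-0.3],[-0.28,1,-0.05,0,0,0.51,-0.3],[-0.28,1,-0.05,0,0,0.51,-0.3],[-0.28,1,-0.05,0,0,0.51,-0.3],[-0.28,1,-0.05,0,0,0.51,-0.3]]'
python3 - <<'E'
from h import *
look("w5",{"blue":[.005]}); plan([(496,-400,40,-78),(496,-400,20,-78)])
E
```

```text
time_s: 5.18
eef_pos: [0.4802, -0.385, 0.1067]
tcp_rot: [-3.123, -0.33, 0.005]
wrist_force: [0.2, 0.2, -0.6]
grip_width: 0.0384
blue [329. 285.] ('z5', np.float64(443.4), np.float64(-393.2), np.float64(162.8), np.float64(74.4), np.float64(12.8))
t 5.23 pos [ 480.4 -385.   107.2] phi -77.94 tilt [-0.002  0.001 -1.   ] w 38.5 F [-0.2 -0.7 -1.1]
   [496, -400, 40, -78] shift [0.082 0.12  0.448] turn [-0.001  0.001  0.001] rows>= 1.7
   [496, -400, 20, -78] shift [-0.    -0.     0.133] turn [-0. -0.  0.] rows>= 0.5
```

View pics/w5.png

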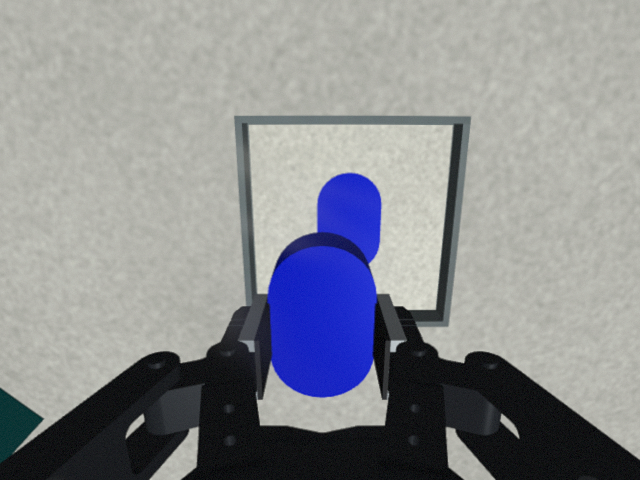

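Run:
```python
from h import *
c=arm.get_calibration("wrist")
P=ray(c,[(235,117),(470.5,117),(447.5,326)],.020)*1000
print(P.round(1),"centre",((P[0]+P[2])/2).round(1),np.linalg.norm(P[0]-P[1]),np.linalg.norm(P[1]-P[2]),np.degrees(np.arctan2(*(P[1]-P[2])[::-1])))
Q=ray(c,[(318,200),(381,200),(350,173)],.005)*1000
print(Q.round(1), (Q[0]+Q[1])/2)
```

```text
[[ 546.2 -322.4]
 [ 573.5 -449.6]
 [ 446.5 -476.2]] centre [ 496.3 -399.3] 130.03407440607154 129.85097779065447 11.854492392864673
[[ 507.2 -377.2]
 [ 515.4 -415.6]
 [ 527.6 -392.9]] [ 511.26125168 -396.40059864]
```

```bash
python3 -m creep '[[0.08,0.12,0.2,0,0,0,-0.3],[0.08,0.12,0.45,0,0,0,-0.3],[0.08,0.12,0.45,0,0,0,-0.3],[0.08,0.12,0.45,0,0,0,-0.3],[0.08,0.12,0.5,0,0,0,-0.3],[0.08,0.12,0.54,0,0,0,-0.3],[0.08,0.12,0.56,0,0,0,-0.3],[0.08,0.12,0.57,0,0,0,-0.3],[0.08,0.12,0.57,0,0,0,-0.3]]'
python3 - <<'E'
from h import *
plan([(495.7,-399.7,20,-78)])
E
```

```text
time_s: 5.98
eef_pos: [0.4968, -0.4006, 0.0235]
tcp_rot: [3.124, 0.328, 0.001]
wrist_force: [1.0, -0.2, -0.9]
grip_width: 0.0389
t 5.98 pos [ 496.8 -400.6   23.5] phi -78.01 tilt [ 0.001 -0.    -1.   ] w 38.9 F [ 1.  -0.2 -0.9]
   [495.7, -399.7, 20, -78] shift [-0.006 -0.007  0.023] turn [ 0. -0. -0.] rows>= 0.1
```

```bash
python3 -m creep '[[-0.005,-0.004,0.01,0,0,0,-0.3],[-0.005,-0.004,0.02,0,0,0,-0.3],[-0.005,-0.004,0.03,0,0,0,-0.3],[-0.005,-0.004,0.03,0,0,0,-0.3]]'; python3 -m creep '[[0,0,0.007,0,0,0,-0.3],[0,0,0.007,0,0,0,-0.3]]';  python3 -m creep '[[0,0,0.007,0,0,0,-0.3],[0,0,0.007,0,0,0,-0.3]]'
```

```text
time_s: 6.32
eef_pos: [0.4957, -0.4, 0.0184]
tcp_rot: [-3.124, -0.328, 0.0]
wrist_force: [-0.6, -0.3, -0.5]
grip_width: 0.0387
time_s: 6.48
eef_pos: [0.4958, -0.4001, 0.0175]
tcp_rot: [-3.124, -0.328, 0.0]
wrist_force: [-0.4, -1.2, -0.6]
grip_width: 0.0384
time_s: 6.65
eef_pos: [0.4958, -0.4002, 0.0164]
tcp_rot: [3.124, 0.328, 0.0]
wrist_force: [-0.6, 0.4, -0.5]
grip_width: 0.0387
```

```bash
python3 -m creep '[[0,0,0.007,0,0,0,-0.3],[0,0,0.007,0,0,0,-0.3]]'; python3 -m creep '[[0,0,0.005,0,0,0,-0.3],[0,0,0.005,0,0,0,-0.3]]'
```

```text
time_s: 6.82
eef_pos: [0.4958, -0.4002, 0.0164]
tcp_rot: [-3.124, -0.328, -0.001]
wrist_force: [-1.1, 2.3, 6.1]
grip_width: 0.0386
time_s: 6.98
eef_pos: [0.4959, -0.4003, 0.0163]
tcp_rot: [-3.124, -0.328, -0.001]
wrist_force: [-3.7, 3.6, 10.4]
grip_width: 0.0389
```

```bash
python3 -m creep '[[0,0,-0.007,0,0,0,-0.3],[0,0,-0.007,0,0,0,0.3],[0,0,-0.007,0,0,0,0.3],[0,0,-0.007,0,0,0,0.3],[0,0,-0.2,0,0,0,0.3],[0,0,-0.5,0,0,0,0.3],[0,0,-0.8,0,0,0,0.3],[0,0,-1,0,0,0,0.3],[0,0,-1,0,0,0,0.3],[0,0,-1,0,0,0,0.3]]'
python3 - <<'E'
from h import *
look("w6",{"blue":[.023]}); plan([(480,-330,180,-60),(470,-190,180,-20),(460,-50,180,10),(440,60,180,12)])
E
```

```text
time_s: 7.82
eef_pos: [0.4969, -0.4013, 0.1672]
tcp_rot: [3.122, 0.328, 0.006]
wrist_force: [0.6, -0.3, -1.4]
grip_width: 0.0553
blue [318. 221.] ('z23', np.float64(498.2), np.float64(-399.8), np.float64(63.3), np.float64(38.8), np.float64(12.9))
t 7.87 pos [ 496.  -400.1  165. ] phi -78.01 tilt [ 0.001  0.    -1.   ] w 55.2 F [ 0.2  0.9 -0.1]
   [480, -330, 180, -60] shift [-0.007 -0.479 -0.1  ] turn [ 0.    -0.001 -0.2  ] rows>= 2.5
   [470, -190, 180, -20] shift [ 0.409 -0.842  0.   ] turn [ 0.    -0.    -0.444] rows>= 5.6
   [460, -50, 180, 10] shift [ 0.854 -0.382 -0.   ] turn [ 0.     0.    -0.333] rows>= 4.2
   [440, 60, 180, 12] shift [ 0.745 -0.004 -0.   ] turn [ 0.     0.    -0.022] rows>= 2.7
```

View pics/w6.png

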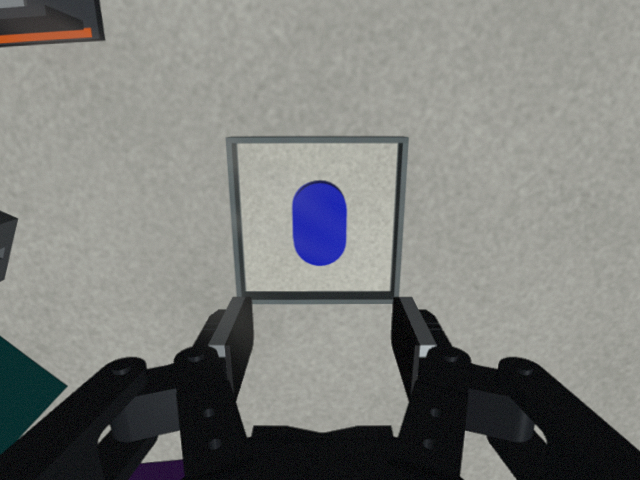

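Run:
```python
from h import *
c=arm.get_calibration("wrist")
P=ray(c,[(227,137),(408,137),(398,303),(242,303)],.020)*1000
print(P.round(1),"centre",((P[0]+P[2])/2).round(1),((P[1]+P[3])/2).round(1),np.degrees(np.arctan2(*(P[1]-P[2])[::-1])))
im=cv2.imread("pics/w6.png")[:,:,::-1].copy();h=cv2.cvtColor(im,cv2.COLOR_RGB2HSV)
for v in (90,120,150):
  b=max(blobs(cv2.inRange(h,(110,150,v),(130,255,255))>0,200),key=cv2.contourArea);print(v,fit(c,b,.023),b[:,1].min(),b[:,1].max())
```

```text
[[ 545.6 -321.9]
 [ 572.  -446.5]
 [ 446.2 -473.5]
 [ 420.3 -351.3]] centre [ 495.9 -397.7] [ 496.1 -398.9] 12.090809287167575
90 [ 496.8 -398.2   62.9   38.8   13. ] 183 265
120 [ 496.8 -398.2   62.9   38.8   13. ] 183 265
150 [ 496.4 -398.2   62.2   38.8   13. ] 184 265
```

Oval in place within about 1 mm and 1°. Next is the ring.

```bash
python3 -m creep '[[0,-0.48,-0.1,0,0,-0.2,0.5],[0,-0.48,-0.1,0,0,-0.2,0.5],[0,-0.48,-0.1,0,0,-0.2,0.5]]' && python3 -m creep '[[0.409,-0.842,0,0,0,-0.444,0.5],[0.409,-0.842,0,0,0,-0.444,0.5],[0.409,-0.842,0,0,0,-0.444,0.5],[0.409,-0.842,0,0,0,-0.444,0.5],[0.409,-0.842,0,0,0,-0.444,0.5],[0.409,-0.842,0,0,0,-0.444,0.5]]' && python3 -m creep '[[0.854,-0.382,0,0,0,-0.333,0.5],[0.854,-0.382,0,0,0,-0.333,0.5],[0.854,-0.382,0,0,0,-0.333,0.5],[0.854,-0.382,0,0,0,-0.333,0.5],[0.854,-0.382,0,0,0,-0.333,0.5]]' && python3 -m creep '[[0.65,0,0,0,0,-0.022,0.5],[0.65,0,0,0,0,-0.022,0.5],[0.65,0,0,0,0,-0.022,0.5],[0.65,0,0,0,0,-0.022,0.5]]'
python3 - <<'E'
from h import *
look("w7",{"green":[.018,.005]}); plan([(447,82,50,12)])
E
```

```text
time_s: 8.12
eef_pos: [0.481, -0.3226, 0.1773]
tcp_rot: [-3.022, -0.829, 0.003]
wrist_force: [0.8, -0.1, -0.0]
grip_width: 0.0641
time_s: 8.62
eef_pos: [0.4701, -0.1867, 0.1779]
tcp_rot: [-2.562, -1.813, 0.002]
wrist_force: [0.0, -1.0, -0.1]
grip_width: 0.0642
time_s: 9.03
eef_pos: [0.4594, -0.0442, 0.1778]
tcp_rot: [-2.002, -2.416, 0.003]
wrist_force: [0.1, 0.5, -0.4]
grip_width: 0.064
time_s: 9.37
eef_pos: [0.4426, 0.0497, 0.1782]
tcp_rot: [-1.972, -2.443, 0.004]
wrist_force: [0.5, -0.2, -0.5]
grip_width: 0.064
green [337. 181.] ('z18', np.float64(447.2), np.float64(80.9), np.float64(48.3), np.float64(47.6), np.float64(-77.8)) ('z5', np.float64(448.1), np.float64(79.1), np.float64(50.4), np.float64(49.7), np.float64(-77.8))
green [575. 161.] ('z18', np.float64(621.9), np.float64(135.3), np.float64(47.4), np.float64(46.2), np.float64(13.1)) ('z5', np.float64(630.4), np.float64(135.8), np.float64(49.5), np.float64(48.3), np.float64(13.1))
t 9.42 pos [443.2  47.1 178.4] phi 12.03 tilt [-0.002 -0.002 -1.   ] w 63.9 F [-0.2 -1.   0.5]
   [447, 82, 50, 12] shift [0.223 0.076 0.855] turn [-0.002  0.001  0.   ] rows>= 3.2
```

View pics/w7.png

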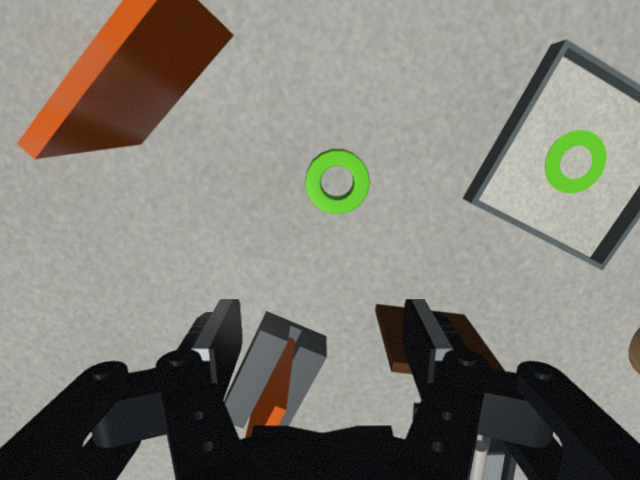

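Ring at (337,181), giving (447,81). Its picture is at (575,161), giving (630,136). Descending.

```bash
python3 -m creep '[[0.216,0.076,0.855,0,0,0,0.5],[0.216,0.076,0.855,0,0,0,0.5],[0.216,0.076,0.855,0,0,0,0.5],[0.216,0.076,0.855,0,0,0,0.5],[0.216,0.076,0.855,0,0,0,0.5]]' && python3 -m creep '[[0,0,0.13,0,0,0,0.5],[0,0,0.2,0,0,0,0.5],[0,0,0.24,0,0,0,0.5],[0,0,0.24,0,0,0,0.5]]'
python3 - <<'E'
from h import *
look("w8",{"green":[.018]}); plan([(447.2,81,12.5,12)])
E
```

```text
time_s: 9.83
eef_pos: [0.4462, 0.078, 0.0488]
tcp_rot: [-1.98, -2.436, 0.012]
wrist_force: [-0.3, -0.5, 0.3]
grip_width: 0.064
time_s: 10.17
eef_pos: [0.4487, 0.0795, 0.0157]
tcp_rot: [-1.981, -2.438, 0.001]
wrist_force: [-0.3, 0.1, -0.1]
grip_width: 0.064
green [319. 315.] ('z18', np.float64(447.2), np.float64(81.4), np.float64(48.9), np.float64(48.1), np.float64(11.9))
t 10.22 pos [449.1  79.8  16.3] phi 11.83 tilt [ 0.001  0.    -1.   ] w 64.3 F [-0.3  0.1 -0. ]
   [447.2, 81, 12.5, 12] shift [ 0.01  -0.011  0.025] turn [ 0.    -0.    -0.002] rows>= 0.1
```

View pics/w8.png

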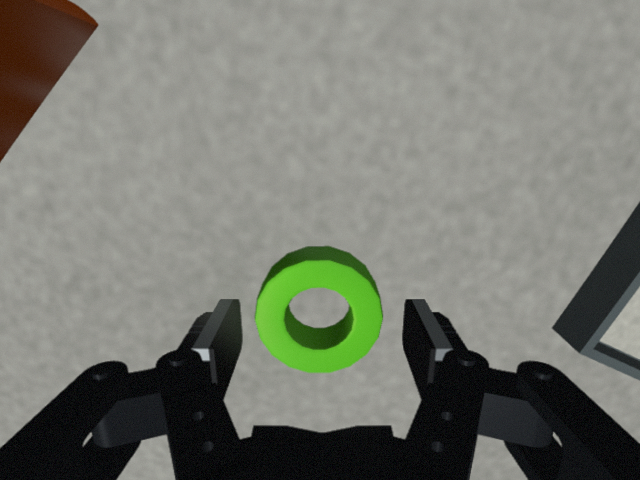

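Wrist view w8 shows the ring at (319,315) centred between the pads. Closing and lifting.

```bash
python3 -m creep '[[0.01,-0.011,0.025,0,0,0,0.5],[0.01,-0.011,0.025,0,0,0,0.2],[0.01,-0.011,0.025,0,0,0,-0.2],[0.01,-0.011,0.025,0,0,0,-0.2],[0.01,-0.011,0.025,0,0,0,-0.2],[0.01,-0.011,0.025,0,0,0,-0.2]]' 40 && python3 -m creep '[[0,0,-0.1,0,0,0,-0.2],[0,0,-0.3,0,0,0,-0.2],[0,0,-0.6,0,0,0,-0.2],[0,0,-0.6,0,0,0,-0.2],[0,0,-0.6,0,0,0,-0.2],[0,0,-0.6,0,0,0,-0.2]]'
python3 - <<'E'
from h import *
look("w9",{"green":[.005]}); plan([(560,60,110,12),(630,136,110,12)])
held("pics/w9.png",(40,150,140),(70,255,255),(240,200,400,420))
E
```

```text
time_s: 10.72
eef_pos: [0.4472, 0.0818, 0.0125]
tcp_rot: [1.979, 2.44, 0.002]
wrist_force: [-1.5, -0.7, 6.1]
grip_width: 0.0473
time_s: 11.22
eef_pos: [0.4466, 0.0817, 0.1017]
tcp_rot: [-1.979, -2.44, -0.001]
wrist_force: [0.5, -0.1, -1.0]
grip_width: 0.0476
green [326. 317.] ('z5', np.float64(458.9), np.float64(23.4), np.float64(88.6), np.float64(86.5), np.float64(32.5))
green [615. 222.] ('z5', np.float64(624.1), np.float64(133.1), np.float64(49.5), np.float64(35.4), np.float64(-64.5))
t 11.27 pos [445.9  81.4 100.8] phi 11.9 tilt [-0.002 -0.    -1.   ] w 47.9 F [-0.1 -0.8 -1.3]
   [560, 60, 110, 12] shift [-0.297  0.715 -0.062] turn [-0.001  0.    -0.001] rows>= 2.8
   [630, 136, 110, 12] shift [ 0.399  0.562 -0.   ] turn [-0.  0.  0.] rows>= 2.5
held [446.1  80.9  47.7  47.5 -78. ] rows 270 382 rel tool xy [-0.6  0.1] phi 11.9
```

View pics/w9.png

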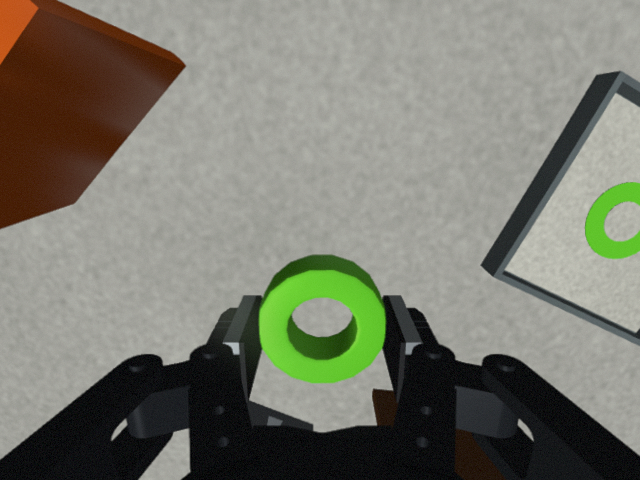

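Ring held; the picture is partly in view at (615,222).

```bash
python3 - <<'E'
from h import *
plan([(580,100,115,12)])
E
python3 -m creep '[[-0.05,0.92,-0.1,0,0,0,-0.2],[-0.05,0.92,-0.1,0,0,0,-0.2],[-0.05,0.92,-0.1,0,0,0,-0.2],[-0.05,0.92,-0.1,0,0,0,-0.2],[-0.05,0.92,-0.1,0,0,0,-0.2],[-0.05,0.92,-0.1,0,0,0,-0.2]]'
python3 - <<'E'
from h import *
look("w10",{"green":[.005]}); plan([(629.9,136.6,60,12),(629.9,136.6,22,12)])
E
```

```text
t 11.27 pos [445.9  81.4 100.8] phi 11.9 tilt [-0.002 -0.    -1.   ] w 47.9 F [-0.1 -0.8 -1.3]
   [580, 100, 115, 12] shift [-0.063  0.9   -0.096] turn [-0.001  0.    -0.001] rows>= 3.3
time_s: 11.77
eef_pos: [0.5821, 0.1018, 0.1143]
tcp_rot: [-1.979, -2.438, 0.008]
wrist_force: [-0.9, -0.4, -0.5]
grip_width: 0.0473
green [328. 317.] ('z5', np.float64(595.3), np.float64(36.1), np.float64(91.8), np.float64(90.5), np.float64(-77.9))
green [406. 202.] ('z5', np.float64(629.8), np.float64(136.3), np.float64(49.1), np.float64(49.1), np.float64(-76.2))
t 11.82 pos [581.4 101.7 114.6] phi 11.86 tilt [-0.004 -0.002 -1.   ] w 47.2 F [-0.4  0.1 -0.1]
   [629.9, 136.6, 60, 12] shift [0.161 0.366 0.362] turn [-0.003  0.001 -0.002] rows>= 1.9
   [629.9, 136.6, 22, 12] shift [-0.    -0.     0.253] turn [ 0. -0.  0.] rows>= 0.9
```

View pics/w10.png

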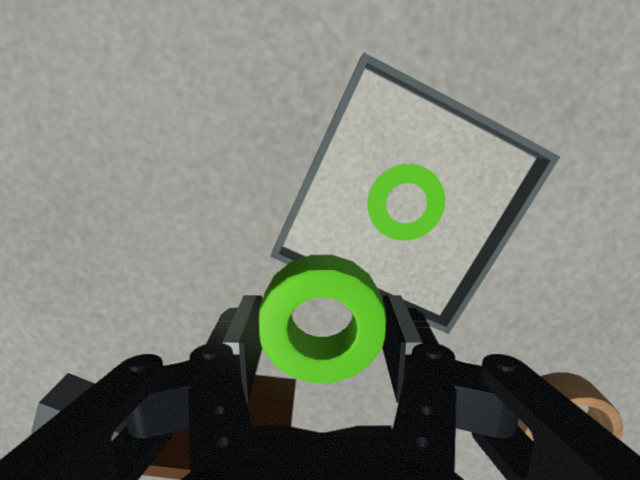

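```bash
python3 -m creep '[[0.16,0.366,0.36,0,0,0,-0.2],[0.16,0.366,0.36,0,0,0,-0.2],[0.16,0.366,0.36,0,0,0,-0.2],[0.16,0.366,0.45,0,0,0,-0.2],[0.16,0.366,0.54,0,0,0,-0.2],[0.16,0.366,0.6,0,0,0,-0.2],[0.16,0.366,0.61,0,0,0,-0.2],[0.16,0.366,0.61,0,0,0,-0.2]]'
python3 - <<'E'
from h import *
for i in range(1): plan([(629.9,136.7,20,12)])
E
```

```text
time_s: 12.48
eef_pos: [0.6313, 0.1367, 0.0255]
tcp_rot: [-1.98, -2.438, -0.0]
wrist_force: [-0.5, -0.3, -0.0]
grip_width: 0.0475
t 12.48 pos [631.3 136.7  25.5] phi 11.83 tilt [-0.  0. -1.] w 47.5 F [-0.5 -0.3 -0. ]
   [629.9, 136.7, 20, 12] shift [ 0.002 -0.009  0.036] turn [-0.    -0.    -0.002] rows>= 0.1
```

```bash
python3 -m creep '[[0.002,-0.007,0.015,0,0,0,-0.2],[0.002,-0.007,0.03,0,0,0,-0.2],[0.002,-0.007,0.045,0,0,0,-0.2],[0.002,-0.007,0.045,0,0,0,-0.2]]'; python3 -m creep '[[0,0,0.007,0,0,0,-0.2],[0,0,0.007,0,0,0,-0.2]]';  python3 -m creep '[[0,0,0.007,0,0,0,-0.2],[0,0,0.007,0,0,0,-0.2]]'
```

```text
time_s: 12.82
eef_pos: [0.6309, 0.1376, 0.0186]
tcp_rot: [-1.979, -2.44, -0.001]
wrist_force: [0.3, -0.5, 0.7]
grip_width: 0.0474
time_s: 12.98
eef_pos: [0.6311, 0.1375, 0.0175]
tcp_rot: [1.979, 2.44, 0.0]
wrist_force: [-0.6, 0.6, 0.2]
grip_width: 0.0475
time_s: 13.15
eef_pos: [0.6313, 0.1376, 0.0166]
tcp_rot: [1.979, 2.439, 0.001]
wrist_force: [0.0, 0.1, 1.2]
grip_width: 0.0473
```

```bash
python3 -m creep '[[-0.004,-0.009,0,0,0,0,-0.2],[-0.004,-0.009,0,0,0,0,-0.2],[-0.004,-0.009,0.006,0,0,0,-0.2],[-0.004,-0.009,0.006,0,0,0,-0.2]]'; python3 -m creep '[[0,0,0.006,0,0,0,-0.2],[0,0,0.006,0,0,0,-0.2]]'
```

```text
time_s: 13.48
eef_pos: [0.63, 0.1366, 0.0166]
tcp_rot: [-1.979, -2.439, -0.001]
wrist_force: [-2.9, -0.1, 7.5]
grip_width: 0.0476
time_s: 13.65
eef_pos: [0.63, 0.1366, 0.0165]
tcp_rot: [-1.979, -2.439, -0.001]
wrist_force: [-5.0, -1.6, 11.4]
grip_width: 0.0473
```

```bash
python3 -m creep '[[0,0,-0.008,0,0,0,-0.2],[0,0,-0.008,0,0,0,0.35],[0,0,-0.008,0,0,0,0.35],[0,0,-0.008,0,0,0,0.35],[0,0,-0.2,0,0,0,0.35],[0,0,-0.5,0,0,0,0.35],[0,0,-0.8,0,0,0,0.35],[0,0,-1,0,0,0,0.35],[0,0,-1,0,0,0,0.35],[0,0,-1,0,0,0,0.35]]'
python3 - <<'E'
from h import *
look("w11",{"green":[.023]}); plan([(560,240,180,45),(440,290,180,80),(400,240,180,88)])
E
```

```text
time_s: 14.48
eef_pos: [0.6315, 0.1368, 0.1674]
tcp_rot: [1.978, 2.437, 0.007]
wrist_force: [-0.5, 0.7, -0.1]
grip_width: 0.0577
green [318. 215.] ('z23', np.float64(628.8), np.float64(138.0), np.float64(50.8), np.float64(47.2), np.float64(-78.2))
t 14.53 pos [630.  136.7 165.1] phi 11.89 tilt [ 0.001  0.001 -1.   ] w 57.8 F [-0.6 -0.4 -0.6]
   [560, 240, 180, 45] shift [ 0.77  -0.315 -0.1  ] turn [ 0.001 -0.    -0.368] rows>= 4.6
   [440, 290, 180, 80] shift [ 0.801 -0.33   0.   ] turn [ 0.    -0.    -0.389] rows>= 4.9
   [400, 240, 180, 88] shift [ 0.205 -0.375  0.   ] turn [-0.     0.    -0.089] rows>= 1.5
```

View pics/w11.png

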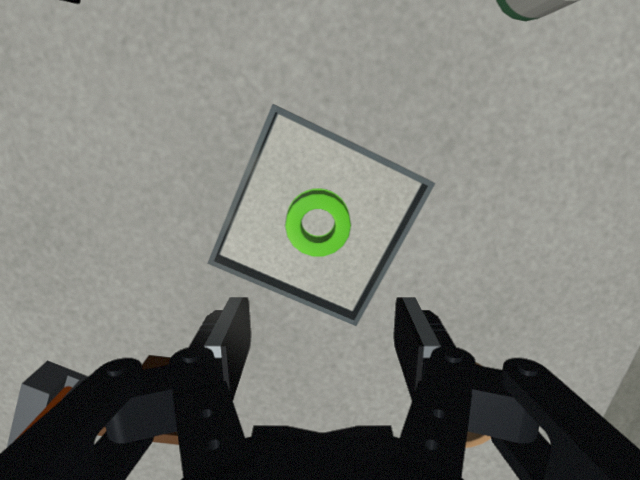

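Ring in place (318,222), well within 1–2 mm. On to the strip.

```bash
python3 - <<'E'
from h import *
plan([(560,240,180,45),(440,268,170,88)])
E
python3 -m creep '[[0.77,-0.315,-0.1,0,0,-0.368,0],[0.77,-0.315,-0.1,0,0,-0.368,0],[0.77,-0.315,-0.1,0,0,-0.368,0],[0.77,-0.315,-0.1,0,0,-0.368,0],[0.77,-0.315,-0.1,0,0,-0.368,0]]' && python3 -m creep '[[0.698,-0.434,0.067,0,0,-0.478,0],[0.698,-0.434,0.067,0,0,-0.478,0],[0.698,-0.434,0.067,0,0,-0.478,0],[0.698,-0.434,0.067,0,0,-0.478,0],[0.698,-0.434,0.067,0,0,-0.478,0],[0.698,-0.434,0.067,0,0,-0.478,0],[0.698,-0.434,0.067,0,0,-0.478,0]]'
python3 - <<'E'
from h import *
look("w12",{"black":[.018,.005]}); plan([(385,267,50,88)])
E
```

```text
t 14.53 pos [630.  136.7 165.1] phi 11.89 tilt [ 0.001  0.001 -1.   ] w 57.8 F [-0.6 -0.4 -0.6]
   [560, 240, 180, 45] shift [ 0.77  -0.315 -0.1  ] turn [ 0.001 -0.    -0.368] rows>= 4.6
   [440, 268, 170, 88] shift [ 0.698 -0.434  0.067] turn [ 0.    -0.    -0.478] rows>= 6.0
time_s: 14.95
eef_pos: [0.5564, 0.2441, 0.1774]
tcp_rot: [-1.181, -2.907, 0.002]
wrist_force: [0.4, 0.2, 0.0]
grip_width: 0.0427
time_s: 15.53
eef_pos: [0.4383, 0.2675, 0.1676]
tcp_rot: [-0.048, -3.138, 0.004]
wrist_force: [0.7, -0.3, -0.7]
grip_width: 0.0429
black [  8. 356.] ('z18', np.float64(556.2), np.float64(-8.6), np.float64(111.9), np.float64(28.8), np.float64(-17.0)) ('z5', np.float64(564.9), np.float64(-21.3), np.float64(117.0), np.float64(30.2), np.float64(-17.0))
black [489. 283.] ('z18', np.float64(493.2), np.float64(399.6), np.float64(94.8), np.float64(22.1), np.float64(14.3)) ('z5', np.float64(499.0), np.float64(405.6), np.float64(99.1), np.float64(23.1), np.float64(14.3))
black [321. 148.] ('z18', np.float64(384.6), np.float64(267.7), np.float64(97.8), np.float64(22.8), np.float64(-1.7)) ('z5', np.float64(385.5), np.float64(267.6), np.float64(102.2), np.float64(23.8), np.float64(-1.7))
t 15.58 pos [438.6 267.4 167.8] phi 87.91 tilt [-0.002 -0.002 -1.   ] w 42.9 F [-0.7 -0.  -0.5]
   [385, 267, 50, 88] shift [ 0.355 -0.014  0.786] turn [-0.001 -0.002 -0.001] rows>= 3.1
```

View pics/w12.png

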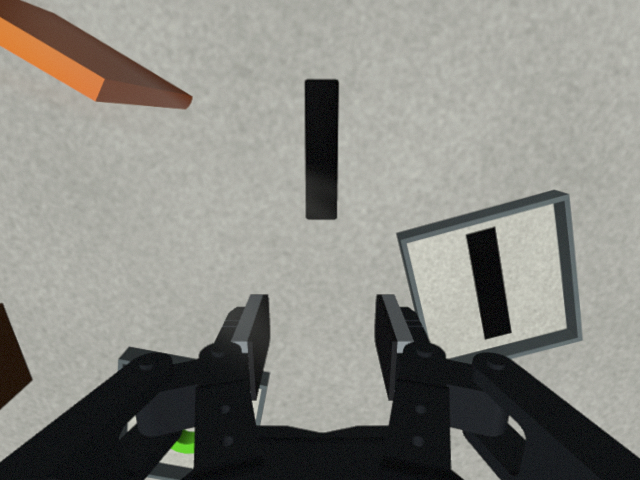

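Strip at (321,148) gives (385,267.7) at -1.8°. Its picture at (489,283) gives (499.0,405.6) at 14.3°. Descending to the strip.

```bash
python3 -m creep '[[0.35,-0.01,0.786,0,0,-0.002,0],[0.35,-0.01,0.786,0,0,-0.002,0],[0.35,-0.01,0.786,0,0,-0.002,0],[0.35,-0.01,0.786,0,0,-0.002,0],[0.35,-0.01,0.786,0,0,-0.002,0]]' && python3 -m creep '[[0,0,0.13,0,0,0,0],[0,0,0.2,0,0,0,0],[0,0,0.24,0,0,0,0],[0,0,0.24,0,0,0,0]]'
python3 - <<'E'
from h import *
look("w13",{"black":[.018]}); plan([(384.8,267.7,12.5,88.2)])
E
```

```text
time_s: 16.0
eef_pos: [0.3846, 0.2664, 0.049]
tcp_rot: [-0.051, -3.136, 0.008]
wrist_force: [0.9, 0.8, 0.0]
grip_width: 0.0427
time_s: 16.33
eef_pos: [0.3878, 0.268, 0.0155]
tcp_rot: [-0.051, -3.141, 0.001]
wrist_force: [0.5, 0.2, 0.4]
grip_width: 0.0425
black [322. 299.] ('z18', np.float64(383.4), np.float64(267.6), np.float64(101.0), np.float64(23.3), np.float64(-1.9))
t 16.38 pos [388.  268.2  16.1] phi 88.14 tilt [ 0. -0. -1.] w 42.4 F [ 0.  -0.2 -0.3]
   [384.8, 267.7, 12.5, 88.2] shift [ 0.021 -0.004  0.024] turn [-0.     0.    -0.001] rows>= 0.1
```

View pics/w13.png

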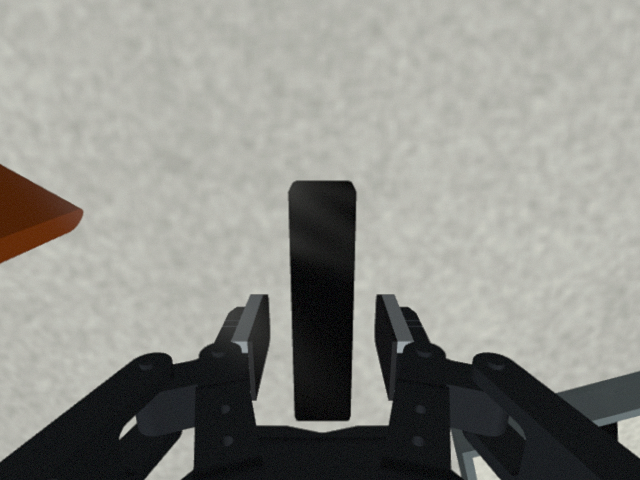

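```bash
python3 -m creep '[[0.022,-0.004,0.024,0,0,0,0],[0.022,-0.004,0.024,0,0,0,-0.2],[0.022,-0.004,0.024,0,0,0,-0.6],[0.022,-0.004,0.024,0,0,0,-0.6],[0.022,-0.004,0.024,0,0,0,-0.6],[0.022,-0.004,0.024,0,0,0,-0.6]]' 50 && python3 -m creep '[[0,0,-0.1,0,0,0,-0.6],[0,0,-0.3,0,0,0,-0.6],[0,0,-0.6,0,0,0,-0.6],[0,0,-0.6,0,0,0,-0.6],[0,0,-0.6,0,0,0,-0.6],[0,0,-0.6,0,0,0,-0.6]]'
python3 - <<'E'
from h import *
look("w14",{"black":[.018]}); plan([(440,300,110,104.3),(499,405.6,110,104.3)])
E
```

```text
time_s: 16.88
eef_pos: [0.3843, 0.2681, 0.0127]
tcp_rot: [0.049, 3.141, 0.001]
wrist_force: [-0.9, -0.6, 5.2]
grip_width: 0.0226
time_s: 17.38
eef_pos: [0.3836, 0.2676, 0.1018]
tcp_rot: [-0.049, -3.141, -0.001]
wrist_force: [-0.3, -0.3, -1.0]
grip_width: 0.0228
t 17.43 pos [383.1 267.1 100.9] phi 88.22 tilt [-0.001 -0.001 -1.   ] w 22.5 F [ 0.1 -0.1 -1.4]
   [440, 300, 110, 104.3] shift [-0.372  0.231 -0.061] turn [-0.001 -0.001 -0.179] rows>= 2.2
   [499, 405.6, 110, 104.3] shift [-0.555  0.585 -0.   ] turn [-0. -0. -0.] rows>= 2.9
```

View pics/w14.png

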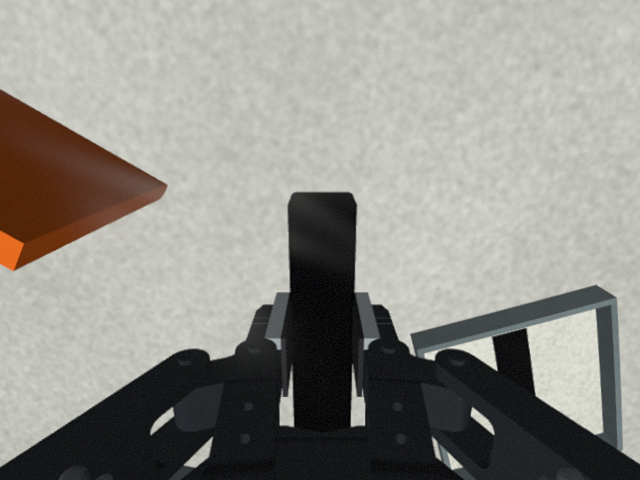

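Strip held at (322,310), front end at row 192, rear end near row 430, tray at lower right. Estimating the strip's offset along the jaws.

Run:
```python
from h import *
c=arm.get_calibration("wrist");s=arm.read_state();p=s["eef_pos"]*1000;R=Ro.from_rotvec(s["tcp_rot"]).as_matrix()
def rel(px,dz):
    q=ray(c,[px],(p[2]+dz)/1000)[0]*1000
    return (R.T@np.array([q[0]-p[0],q[1]-p[1],0]))[:2].round(1)
print("front bottom",rel((322,192),-12.5),"front top",rel((322,201),5.5),"rear top",rel((322,430),5.5))
print("sides top",rel((289,212),5.5),rel((356,212),5.5),rel((293,400),5.5),rel((352,400),5.5))
g=cv2.cvtColor(cv2.imread("pics/w14.png"),cv2.COLOR_BGR2GRAY);print(g[185:215:2,322],g[410:445:3,322])
```

```text
front bottom [48.4 -0.5] front top [48.5 -0.4] rear top [-48.5  -0.5]
sides top [ 44.7 -11.8] [44.7 11.2] [-33.2 -12.3] [-33.2  11.7]
[196 198 199 165  38  38  30  33  31  40  33  37  37  35  41] [18  8  9 17 13 13  7  6 19 19 14 19]
```

```bash
python3 -m creep '[[-0.372,0.231,-0.061,0,0,-0.179,-0.6],[-0.372,0.231,-0.061,0,0,-0.179,-0.6],[-0.372,0.231,-0.061,0,0,-0.179,-0.6],[-0.372,0.231,-0.061,0,0,-0.179,-0.6]]' && python3 -m creep '[[-0.555,0.585,0,0,0,0,-0.6],[-0.555,0.585,0,0,0,0,-0.6],[-0.555,0.585,0,0,0,0,-0.6],[-0.555,0.585,0,0,0,0,-0.6],[-0.555,0.585,0,0,0,0,-0.6]]'
python3 - <<'E'
from h import *
look("w15",{"black":[.005]}); plan([(497.9,405.6,30,104.3),(497.9,405.6,22,104.3)])
E
```

```text
time_s: 17.77
eef_pos: [0.4407, 0.3001, 0.1091]
tcp_rot: [0.392, -3.115, 0.004]
wrist_force: [-0.2, -0.1, -0.4]
grip_width: 0.0224
time_s: 18.18
eef_pos: [0.4981, 0.4068, 0.1081]
tcp_rot: [0.393, -3.113, 0.005]
wrist_force: [0.4, -0.5, -0.7]
grip_width: 0.0222
black [  9. 310.] ('z5', np.float64(615.2), np.float64(206.4), np.float64(80.1), np.float64(17.9), np.float64(-0.5))
t 18.23 pos [498.3 405.1 108.8] phi 104.3 tilt [-0.003 -0.004 -1.   ] w 22.2 F [-0.7 -0.6 -0.4]
   [497.9, 405.6, 30, 104.3] shift [-0.     0.006  0.525] turn [-0.002 -0.003  0.   ] rows>= 1.9
   [497.9, 405.6, 22, 104.3] shift [-0.     0.     0.053] turn [0. 0. 0.] rows>= 0.2
```

View pics/w15.png

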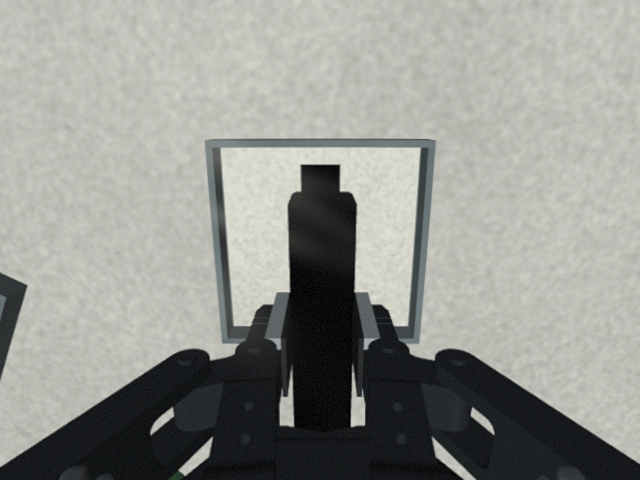

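```bash
python3 - <<'E'
from h import *
c=arm.get_calibration("wrist");P=ray(c,[(206,140),(436,140),(419,343),(222,343)],.020)*1000
print("rim centre",((P[0]+P[2])/2).round(1),((P[1]+P[3])/2).round(1))
Q=ray(c,[(301,166),(340,166),(320.5,165.5)],.005)*1000
print(Q.round(1),"centre from front end",(Q[2]+50*np.array([.969,.247])).round(1))
E
python3 -m creep '[[0,0.004,0.2,0,0,0,-0.6],[0,0.004,0.4,0,0,0,-0.6],[0,0.004,0.52,0,0,0,-0.6],[0,0.004,0.57,0,0,0,-0.6],[0,0.004,0.59,0,0,0,-0.6],[0,0.004,0.59,0,0,0,-0.6]]'
python3 - <<'E'
from h import *
plan([(497.9,405.6,18,104.3)])
E
```

```text
rim centre [498.6 403.6] [498.8 403.3]
[[454.3 379.7]
 [448.4 402.8]
 [451.  391.2]] centre from front end [499.5 403.6]
time_s: 18.73
eef_pos: [0.4993, 0.4057, 0.0228]
tcp_rot: [0.39, -3.117, 0.001]
wrist_force: [-0.0, 0.6, 0.3]
grip_width: 0.0224
t 18.73 pos [499.3 405.7  22.8] phi 104.25 tilt [-0.    -0.001 -1.   ] w 22.4 F [-0.   0.6  0.3]
   [497.9, 405.6, 18, 104.3] shift [0.009 0.002 0.032] turn [-0.    -0.    -0.001] rows>= 0.1
```

```bash
python3 -m creep '[[0.009,-0.009,0.01,0,0,0,-0.6],[0.009,-0.009,0.02,0,0,0,-0.6],[0.009,-0.009,0.028,0,0,0,-0.6],[0.009,-0.009,0.028,0,0,0,-0.6]]'; python3 -m creep '[[0,0,0.007,0,0,0,-0.6],[0,0,0.007,0,0,0,-0.6]]';  python3 -m creep '[[0,0,0.007,0,0,0,-0.6],[0,0,0.007,0,0,0,-0.6]]'; python3 -m creep '[[0,0,0.007,0,0,0,-0.6],[0,0,0.007,0,0,0,-0.6]]'
```

```text
time_s: 19.07
eef_pos: [0.4989, 0.4054, 0.0192]
tcp_rot: [-0.391, 3.116, 0.001]
wrist_force: [-0.2, 0.2, -0.8]
grip_width: 0.0225
time_s: 19.23
eef_pos: [0.4986, 0.4053, 0.0176]
tcp_rot: [-0.392, 3.117, 0.0]
wrist_force: [0.3, 0.4, -0.2]
grip_width: 0.0229
time_s: 19.4
eef_pos: [0.4988, 0.4053, 0.0168]
tcp_rot: [-0.392, 3.117, 0.001]
wrist_force: [-0.4, -0.5, 1.9]
grip_width: 0.0223
time_s: 19.57
eef_pos: [0.4988, 0.4053, 0.0168]
tcp_rot: [-0.392, 3.117, 0.001]
wrist_force: [-2.9, -2.6, 7.9]
grip_width: 0.0227
```

```bash
python3 -m creep '[[0,0,-0.017,0,0,0,-0.6],[0.008,-0.006,-0.017,0,0,0,-0.6],[0.008,-0.006,-0.017,0,0,0,-0.6],[0.008,-0.006,-0.005,0,0,0,-0.6],[0.008,-0.006,0,0,0,0,-0.6],[0.008,-0.006,0,0,0,0,-0.6]]'
```

```text
time_s: 20.07
eef_pos: [0.4977, 0.4039, 0.0168]
tcp_rot: [0.391, -3.117, -0.0]
wrist_force: [-3.5, -2.3, 10.0]
grip_width: 0.0229
```

```bash
python3 -m creep '[[0,0,-0.008,0,0,0,-0.6],[0,0,-0.008,0,0,0,-0.1],[0,0,-0.008,0,0,0,-0.1],[0,0,-0.008,0,0,0,-0.1],[0,0,-0.2,0,0,0,-0.1],[0,0,-0.5,0,0,0,-0.1],[0,0,-0.8,0,0,0,-0.1],[0,0,-1,0,0,0,-0.1],[0,0,-1,0,0,0,-0.1],[0,0,-1,0,0,0,-0.1]]'
python3 - <<'E'
from h import *
look("w16",{"black":[.023]}); plan([(490,260,200,60),(480,110,200,30),(480,-30,200,0),(470,-90,200,-13)])
E
```

```text
time_s: 20.9
eef_pos: [0.4991, 0.4051, 0.1685]
tcp_rot: [-0.391, 3.112, 0.006]
wrist_force: [-0.7, -0.7, -1.0]
grip_width: 0.0382
black [ 44. 289.] ('z23', np.float64(628.4), np.float64(179.8), np.float64(135.4), np.float64(63.4), np.float64(-13.2))
black [321. 217.] ('z23', np.float64(496.7), np.float64(403.6), np.float64(97.9), np.float64(23.4), np.float64(14.2))
t 20.95 pos [497.8 404.2 165.9] phi 104.32 tilt [ 0.001  0.001 -1.   ] w 38.4 F [-0.4 -0.1 -1.2]
   [490, 260, 200, 60] shift [ 0.288 -0.918 -0.229] turn [0.001 0.    0.492] rows>= 6.2
   [480, 110, 200, 30] shift [-0.442 -0.899 -0.   ] turn [ 0.    -0.     0.333] rows>= 4.2
   [480, -30, 200, 0] shift [-0.808 -0.467  0.   ] turn [ 0.    -0.     0.333] rows>= 4.2
   [470, -90, 200, -13] shift [-0.4   -0.067  0.   ] turn [-0.    -0.     0.144] rows>= 1.8
```

View pics/w16.png

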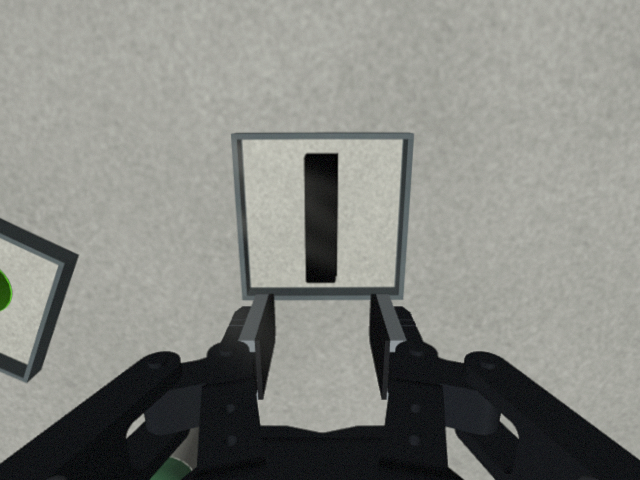

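Run:
```python
from h import *
c=arm.get_calibration("wrist");P=ray(c,[(232,133.5),(413.5,133.5),(403,299),(243,299)],.020)*1000
print("rim centre",((P[0]+P[2])/2).round(1),((P[1]+P[3])/2).round(1), np.linalg.norm(P[0]-P[1]),np.linalg.norm(P[1]-P[2]))
```

```text
rim centre [495.3 403.9] [495.2 403.8] 127.84304470188162 127.94430678230663
```

Run:
```python
import cv2
im=cv2.imread("pics/w16.png")[120:315,220:425];cv2.imwrite("pics/w16z.png",cv2.resize(im,None,fx=3,fy=3,interpolation=cv2.INTER_NEAREST))
g=cv2.cvtColor(cv2.imread("pics/w16.png"),cv2.COLOR_BGR2GRAY)
print(g[125:160,321]);print(g[278:306,321]); print(g[278:306,270])
```

```text
[168 170 167 173 174 175 161 119  90 102 103 101 100 114 157 189 194 192
 188 196 194 188 188 186 191 190 186 160  93  14   0   8   7  11   4]
[  2  12   6  12  60 146 181 191 174 112  68  56  58  57  59  62  61  76
  96 102  97 105 147 159 160 163 164 164]
[180 185 186 182 178 178 182 184 176 120  71  59  58  62  60  50  32  27
  21  27  25  22  24  11  26  23  24  25]
```

View pics/w16z.png

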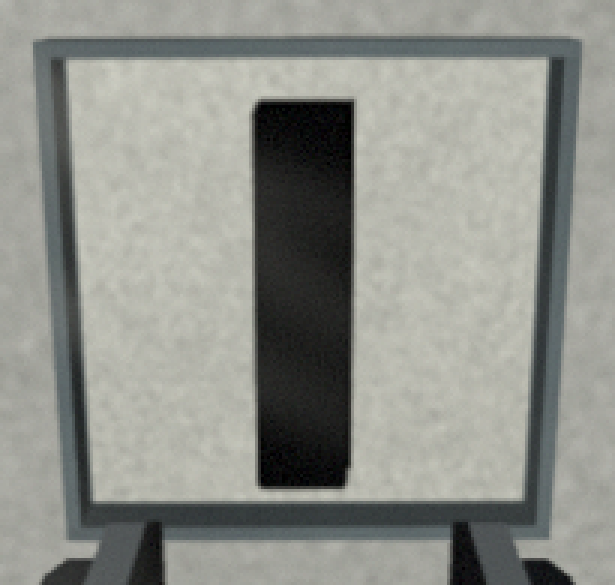

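Run:
```python
from h import *
c=arm.get_calibration("wrist");s=arm.read_state();p=s["eef_pos"]*1000;R=Ro.from_rotvec(s["tcp_rot"]).as_matrix()
def r(row,z):
    q=ray(c,[(321,row)],z/1000)[0]*1000;return (R.T@np.array([q[0]-p[0],q[1]-p[1],0]))[0].round(1)
a,b=r(131.6,20),r(299.7,20);print("rim",a,b,(a+b)/2); print("near floor edge",r(287.3,5),"->centre",r(287.3,5)+61)
f,g,h=r(152.7,5),r(153,23),r(282.6,23);print("strip far z5",f,"far z23",g,"near",h,"centre",(f+h)/2)
```

```text
rim 67.7 -61.9 2.900000000000002
near floor edge -57.8 ->centre 3.200000000000003
strip far z5 51.9 far z23 53.1 near -45.8 centre 3.0500000000000007
```

The strip's centre is within 0.2 mm of the tray's along its length. Now the panel: travelling to the block.

```bash
python3 -m creep '[[0.288,-0.918,-0.229,0,0,0.492,-0.1],[0.288,-0.918,-0.229,0,0,0.492,-0.1],[0.288,-0.918,-0.229,0,0,0.492,-0.1],[0.288,-0.918,-0.229,0,0,0.492,-0.1],[0.288,-0.918,-0.229,0,0,0.492,-0.1],[0.288,-0.918,-0.229,0,0,0.492,-0.1],[0.288,-0.918,-0.229,0,0,0.492,-0.1]]' && python3 -m creep '[[-0.442,-0.899,0,0,0,0.333,-0.1],[-0.442,-0.899,0,0,0,0.333,-0.1],[-0.442,-0.899,0,0,0,0.333,-0.1],[-0.442,-0.899,0,0,0,0.333,-0.1],[-0.442,-0.899,0,0,0,0.333,-0.1]]' && python3 -m creep '[[-0.808,-0.467,0,0,0,0.333,-0.1],[-0.808,-0.467,0,0,0,0.333,-0.1],[-0.808,-0.467,0,0,0,0.333,-0.1],[-0.808,-0.467,0,0,0,0.333,-0.1],[-0.808,-0.467,0,0,0,0.333,-0.1]]' && python3 -m creep '[[-0.8,-0.067,0,0,0,0.144,-0.1],[-0.8,-0.067,0,0,0,0.144,-0.1],[-0.8,-0.067,0,0,0,0.144,-0.1],[-0.8,-0.067,0,0,0,0.144,-0.1]]'
python3 - <<'E'
from h import *
look("w17",{"orange":[.098]}); plan([(430,-150,200,-13)])
E
```

```text
time_s: 21.53
eef_pos: [0.4889, 0.2588, 0.1979]
tcp_rot: [-0.819, -3.031, 0.004]
wrist_force: [0.3, 0.3, -0.5]
grip_width: 0.0384
time_s: 21.95
eef_pos: [0.4793, 0.1032, 0.1985]
tcp_rot: [-1.583, -2.713, 0.005]
wrist_force: [1.1, -0.1, 0.2]
grip_width: 0.0383
time_s: 22.37
eef_pos: [0.4794, -0.0344, 0.1989]
tcp_rot: [2.229, 2.214, -0.003]
wrist_force: [0.1, 0.6, -0.3]
grip_width: 0.0383
time_s: 22.7
eef_pos: [0.4688, -0.1567, 0.1994]
tcp_rot: [2.459, 1.951, -0.005]
wrist_force: [-0.3, -0.7, -0.8]
grip_width: 0.0389
orange [457. 190.] ('z98', np.float64(558.8), np.float64(-144.5), np.float64(72.7), np.float64(4.4), np.float64(-76.5))
orange [238. 169.] ('z98', np.float64(429.4), np.float64(-102.4), np.float64(78.9), np.float64(8.3), np.float64(77.1))
t 22.75 pos [ 469.5 -152.7  199.1] phi -12.98 tilt [-0.001 -0.001 -1.   ] w 38.3 F [0.9 1.2 0.1]
   [430, -150, 200, -13] shift [-0.042 -0.261 -0.006] turn [-0.001  0.001  0.   ] rows>= 0.9
```

View pics/w17.png

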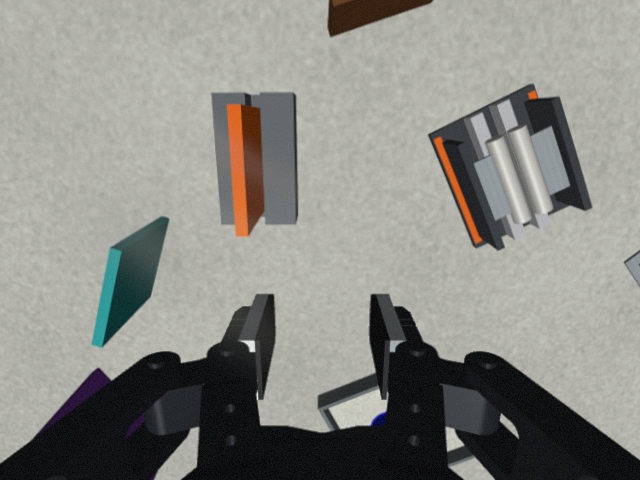

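Wrist view w17 shows the panel's top edge as the orange bar at (238,169) in the block, and the rack at (510,170). Zooming on both.

Run:
```python
from h import *
im=cv2.imread("pics/w17.png")
cv2.imwrite("pics/w17a.png",cv2.resize(im[80:260,420:600],None,fx=3.3,fy=3.3,interpolation=cv2.INTER_CUBIC))
cv2.imwrite("pics/w17b.png",cv2.resize(im[80:250,180:320],None,fx=3.5,fy=3.5,interpolation=cv2.INTER_CUBIC))
for n in("top",):
    c=arm.get_calibration(n);m=masks(cv2.imread(f"pics/{n}0.png")[:,:,::-1].copy())["orange"]
    for b in blobs(m,40): print(n,b.mean(0).round(),fit(c,b,.098))
```

```text
top [264. 324.] [317.1 127.2 109.4   9.9  56.7]
top [363. 273.] [ 429.3 -101.6   76.1    8.5   77. ]
```

View pics/w17a.png

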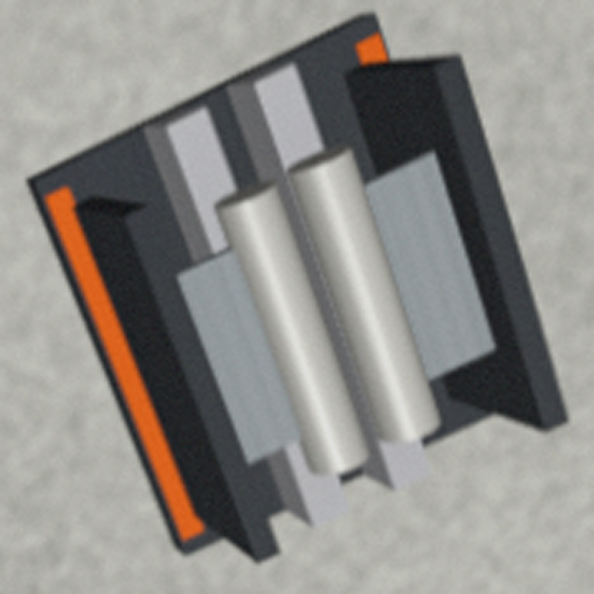

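View pics/w17b.png

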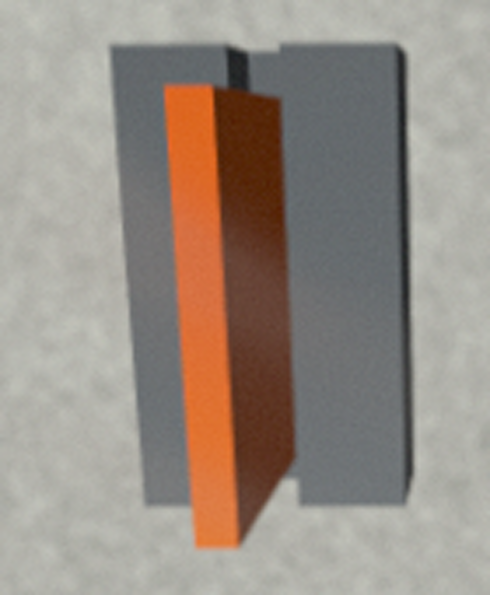

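Run:
```python
from h import *
c=arm.get_calibration("wrist")
z=lambda x,y:(420+x/3.3-.35,80+y/3.3-.35)
def mm(pts,h): return ray(c,pts,h)*1000
g=mm([z(284,180),z(372,449)],.036);print("gap",g.round(1),"mid",g.mean(0).round(1),np.linalg.norm(g[0]-g[1]),np.degrees(np.arctan2(*(g[0]-g[1])[::-1])))
b=mm([(212,93),(295.5,93),(297.5,224),(221,223.5)],.034);print("block",b.round(1),b.mean(0).round(1),np.degrees(np.arctan2(*(b[0]-b[3])[::-1])),np.degrees(np.arctan2(*(b[1]-b[2])[::-1])))
plan([(540,-200,220,5),(612,-215,210,13.5)])
```

```text
gap [[ 619.1 -119.9]
 [ 634.5 -188. ]] mid [ 626.8 -154. ] 69.86892649419887 102.68869963800275
block [[ 412.3  -42.5]
 [ 472.   -56.7]
 [ 449.4 -153.2]
 [ 389.5 -138.9]] [430.8 -97.8] 76.66196891232165 76.83059516231081
t 22.75 pos [ 469.5 -152.7  199.1] phi -12.98 tilt [-0.001 -0.001 -1.   ] w 38.3 F [0.9 1.2 0.1]
   [540, -200, 220, 5] shift [-0.202  0.529 -0.139] turn [-0.001  0.001 -0.2  ] rows>= 2.5
   [612, -215, 210, 13.5] shift [-0.141  0.469  0.067] turn [-0.    -0.    -0.094] rows>= 1.8
```

```bash
python3 -m creep '[[-0.202,0.529,-0.139,0,0,-0.2,-0.1],[-0.202,0.529,-0.139,0,0,-0.2,-0.1],[-0.202,0.529,-0.139,0,0,-0.2,-0.1]]' && python3 -m creep '[[-0.141,0.5,0.067,0,0,-0.09,-0.1],[-0.141,0.5,0.067,0,0,-0.09,-0.1],[-0.141,0.5,0.067,0,0,-0.09,-0.1],[-0.141,0.5,0.067,0,0,-0.09,-0.1],[-0.141,0.5,0.067,0,0,-0.09,-0.1]]'
python3 - <<'E'
from h import *
plan([(440,-140,180,-13)])
im=arm.snapshot("wrist");c=arm.get_calibration("wrist");cv2.imwrite("pics/w18.png",im[:,:,::-1])
import pickle;pickle.dump(c,open("c18.pkl","wb"))
q=proj(c,[[.6268,-.154,.036]])[0].astype(int);print(q)
x0,y0=max(q[0]-100,0),max(q[1]-90,0)
print(x0,y0);cv2.imwrite("pics/w18a.png",cv2.resize(im[y0:y0+190,x0:x0+200,::-1],None,fx=3,fy=3,interpolation=cv2.INTER_CUBIC))
E
```

```text
time_s: 23.0
eef_pos: [0.5439, -0.1949, 0.2199]
tcp_rot: [2.104, 2.332, 0.001]
wrist_force: [-0.5, 1.5, 0.5]
grip_width: 0.0386
time_s: 23.42
eef_pos: [0.6174, -0.2096, 0.2086]
tcp_rot: [-1.944, -2.464, 0.003]
wrist_force: [-0.3, -0.1, 0.0]
grip_width: 0.0388
t 23.42 pos [ 617.4 -209.6  208.6] phi 13.45 tilt [-0.003  0.001 -1.   ] w 38.8 F [-0.3 -0.1  0. ]
   [440, -140, 180, -13] shift [ 0.726 -1.042  0.195] turn [-0.002 -0.     0.294] rows>= 4.6
[350 150]
250 60
```

View pics/w18a.png

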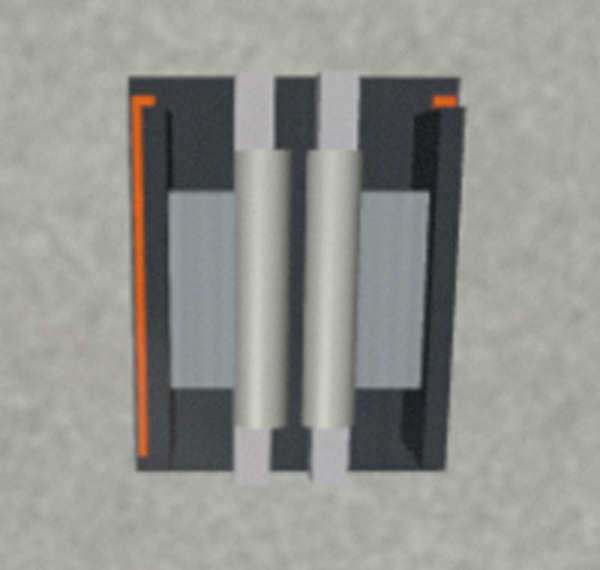

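Run:
```python
from h import *
im=cv2.imread("pics/w18.png")
import pickle;c=pickle.load(open("c18.pkl","rb"))
z=lambda x,y:(250+x/3-.33,60+y/3-.33)
mm=lambda pts,h: ray(c,pts,h)*1000
g=mm([z(297.8,150),z(294.3,428)],.036);print("gap",g.round(1),"mid",g.mean(0).round(1),np.linalg.norm(g[0]-g[1]),np.degrees(np.arctan2(*(g[0]-g[1])[::-1])))
o=mm([z(235,155),z(361,155),z(235,425),z(354,425)],.036);print("outer mid",o.mean(0).round(1), np.linalg.norm(o[0]-o[1]))
b=mm([z(128,77),z(461,77),z(446,470),z(138,470)],.003);print("base",b.mean(0).round(1),np.linalg.norm(b[0]-b[1]),np.linalg.norm(b[1]-b[2]))
hsv=cv2.cvtColor(im,cv2.COLOR_BGR2GRAY)
plan([(520,-190,200,0),(429.4,-102.2,130,-12.9)])
```

```text
gap [[ 617.7 -124.7]
 [ 634.7 -194.4]] mid [ 626.2 -159.6] 71.75048373156149 103.68566129073955
outer mid [ 626.3 -159.7] 32.00226360406828
base [ 627.4 -158.9] 92.10842946320408 111.8031178303646
t 23.47 pos [ 617.  -210.3  209.8] phi 13.37 tilt [-0.001  0.001 -1.   ] w 38.5 F [ 0.3 -0.4  1.1]
   [520, -190, 200, 0] shift [ 0.281 -0.598  0.066] turn [-0.001 -0.001  0.149] rows>= 2.4
   [429.4, -102.2, 130, -12.9] shift [ 0.585 -0.604  0.467] turn [-0.    -0.     0.143] rows>= 3.5
```

The two rack estimates disagree by 5 mm in y, and the second was taken before the arm settled. Repeating it at rest.

```bash
python3 -m creep '[[0,0,0,0,0,0,-0.1],[0,0,0,0,0,0,-0.1],[0,0,0,0,0,0,-0.1]]'
python3 - <<'E'
from h import *
import pickle
plan([])
c=arm.get_calibration("wrist");im=arm.snapshot("wrist");cv2.imwrite("pics/w19.png",im[:,:,::-1])
pickle.dump(c,open("c19.pkl","wb"))
plan([])
cv2.imwrite("pics/w19a.png",cv2.resize(im[60:250,250:450,::-1],None,fx=3,fy=3,interpolation=cv2.INTER_CUBIC))
g=cv2.cvtColor(im,cv2.COLOR_RGB2GRAY)
for r in (115,125,150,180,195): print(r,list(g[r,322:378]))
print("col",list(g[80:125,338]),list(g[185:230,338]))
E
```

```text
time_s: 23.72
eef_pos: [0.6171, -0.2113, 0.2117]
tcp_rot: [1.95, 2.462, 0.004]
wrist_force: [0.5, 0.0, -0.7]
grip_width: 0.0381
t 23.72 pos [ 617.1 -211.3  211.7] phi 13.26 tilt [ 0.002  0.001 -1.   ] w 38.1 F [ 0.5  0.  -0.7]
t 23.77 pos [ 617.2 -211.3  211.6] phi 13.25 tilt [ 0.002  0.001 -1.   ] w 38.0 F [ 1.  -0.2  0.5]
115 [np.uint8(60), np.uint8(63), np.uint8(61), np.uint8(62), np.uint8(70), np.uint8(124), np.uint8(145), np.uint8(150), np.uint8(157), np.uint8(167), np.uint8(176), np.uint8(187), np.uint8(190), np.uint8(193), np.uint8(188), np.uint8(184), np.uint8(180), np.uint8(173), np.uint8(165), np.uint8(155), np.uint8(144), np.uint8(126), np.uint8(109), np.uint8(92), np.uint8(68), np.uint8(60), np.uint8(62), np.uint8(61), np.uint8(68), np.uint8(115), np.uint8(139), np.uint8(153), np.uint8(159), np.uint8(169), np.uint8(178), np.uint8(188), np.uint8(194), np.uint8(192), np.uint8(190), np.uint8(186), np.uint8(179), np.uint8(170), np.uint8(165), np.uint8(156), np.uint8(140), np.uint8(125), np.uint8(103), np.uint8(74), np.uint8(59), np.uint8(60), np.uint8(60), np.uint8(59), np.ui
[... 4047 characters left out ...]
nt8(179), np.uint8(177)] [np.uint8(175), np.uint8(174), np.uint8(173), np.uint8(173), np.uint8(172), np.uint8(175), np.uint8(174), np.uint8(172), np.uint8(172), np.uint8(174), np.uint8(171), np.uint8(175), np.uint8(173), np.uint8(174), np.uint8(171), np.uint8(175), np.uint8(174), np.uint8(175), np.uint8(179), np.uint8(175), np.uint8(176), np.uint8(176), np.uint8(175), np.uint8(175), np.uint8(176), np.uint8(178), np.uint8(177), np.uint8(177), np.uint8(176), np.uint8(177), np.uint8(176), np.uint8(177), np.uint8(176), np.uint8(174), np.uint8(171), np.uint8(166), np.uint8(166), np.uint8(166), np.uint8(170), np.uint8(169), np.uint8(172), np.uint8(171), np.uint8(169), np.uint8(170), np.uint8(168)]
```

View pics/w19a.png

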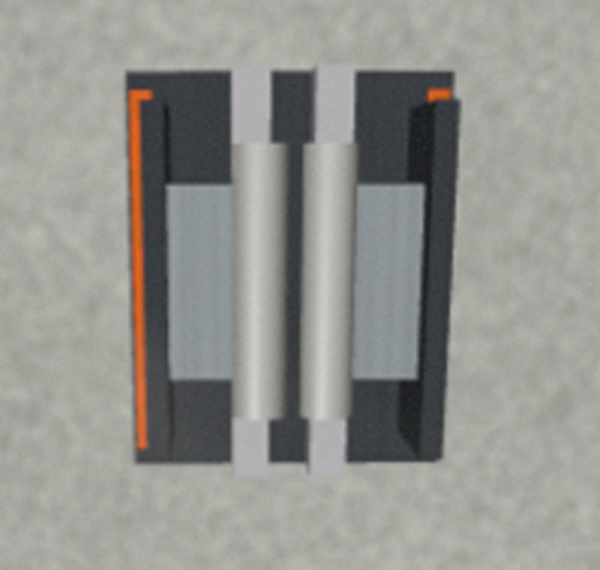

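Run:
```python
from h import *
import pickle
c=pickle.load(open("c19.pkl","rb"))
mm=lambda pts,h: ray(c,pts,h)*1000
g=mm([(348.2,107.5),(347.1,199)],.036);print("gap",g.round(1),"mid",g.mean(0).round(1),np.linalg.norm(g[0]-g[1]),np.degrees(np.arctan2(*(g[0]-g[1])[::-1])))
z=lambda x,y:(250+x/3-.33,60+y/3-.33)
b=mm([z(126,71),z(455,71),z(441,462),z(136,462)],.003);print("base",b.mean(0).round(1),np.linalg.norm(b[0]-b[1]),np.linalg.norm(b[1]-b[2]))
t=arm.get_calibration("top");im=cv2.imread("pics/top0.png");print(proj(t,[[.6266,-.155,.036],[.6266,-.158,.036]]))
cv2.imwrite("pics/top_rack.png",cv2.resize(im[165:230,345:415],None,fx=8,fy=8,interpolation=cv2.INTER_CUBIC))
```

```text
gap [[ 617.8 -124.2]
 [ 634.4 -193.2]] mid [ 626.1 -158.7] 71.01814774630841 103.57213201958817
base [ 626.9 -158.3] 91.39979521697524 111.55075354565072
[[380.17005174 196.22782255]
 [381.36972832 196.21592621]]
```

View pics/top_rack.png

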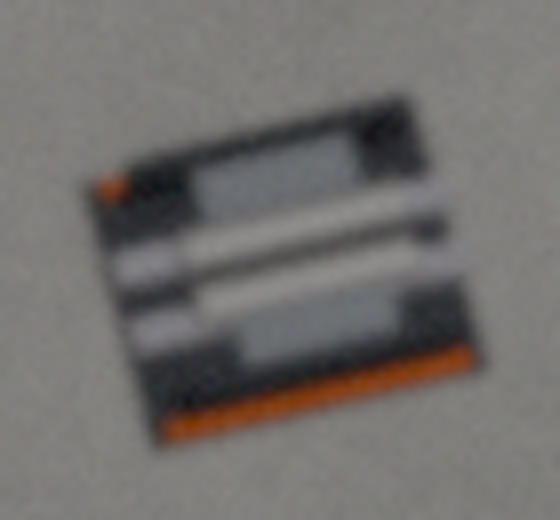

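Run:
```python
from h import *
t=arm.get_calibration("top")
q=np.array([(88,185),(408,95),(485,370),(158,447)])/8-.44+[345,165]
b=ray(t,q,.005)*1000;print(b.round(1),b.mean(0).round(1),np.linalg.norm(b[0]-b[1]),np.linalg.norm(b[1]-b[2]))
s=arm.get_calibration("scene");im=cv2.imread("pics/scene0.png")
cv2.imwrite("pics/scene_rack.png",cv2.resize(im[270:340,245:325],None,fx=8,fy=8,interpolation=cv2.INTER_CUBIC))
```

```text
[[ 657.6  -96.5]
 [ 686.5 -200.6]
 [ 595.3 -222.1]
 [ 571.3 -117. ]] [ 627.7 -159. ] 108.09615600440183 93.65771719041115
```

View pics/scene_rack.png

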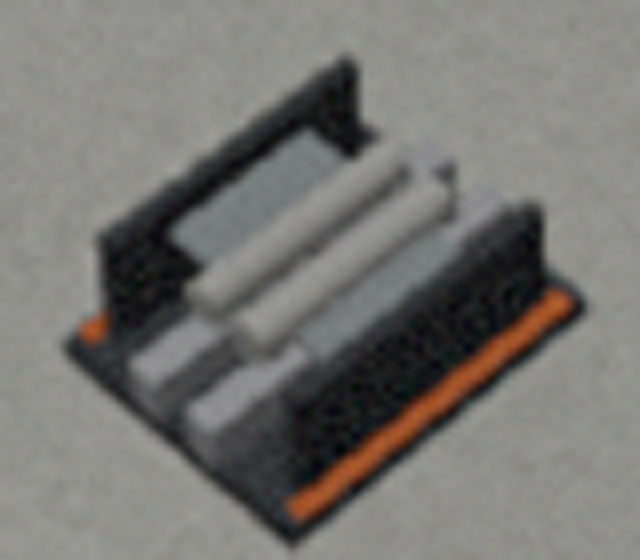

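Three estimates (wrist at rest, its base outline, top camera) agree on the rack at (626.5,-158.7), jaw direction 13.5°. w17 had been taken while the arm was still settling, so I'll re-measure the panel at rest.

```bash
python3 - <<'E'
from h import *
plan([(530,-190,200,0),(440,-150,200,-13)])
E
python3 -m creep '[[0.24,-0.55,0.08,0,0,0.147,-0.1],[0.24,-0.55,0.08,0,0,0.147,-0.1],[0.24,-0.55,0.08,0,0,0.147,-0.1],[0.24,-0.55,0.08,0,0,0.147,-0.1]]' && python3 -m creep '[[0.267,-0.6,0,0,0,0.144,-0.1],[0.267,-0.6,0,0,0,0.144,-0.1],[0.267,-0.6,0,0,0,0.144,-0.1],[0.267,-0.6,0,0,0,0.144,-0.1],[0.267,-0.6,0,0,0,0.144,-0.1],[0.267,-0.6,0,0,0,0.144,-0.1],[0.267,-0.6,0,0,0,0.144,-0.1]]'
python3 - <<'E'
from h import *
plan([])
look("w20",{"orange":[.098]}); plan([(429.4,-106,130,-13)])
E
```

```text
t 23.77 pos [ 617.2 -211.3  211.6] phi 13.25 tilt [ 0.002  0.001 -1.   ] w 38.0 F [ 1.  -0.2  0.5]
   [530, -190, 200, 0] shift [ 0.272 -0.533  0.076] turn [ 0.001 -0.001  0.147] rows>= 2.2
   [440, -150, 200, -13] shift [ 0.267 -0.6   -0.   ] turn [ 0.    -0.     0.144] rows>= 2.4
time_s: 24.1
eef_pos: [0.5256, -0.1948, 0.1979]
tcp_rot: [-2.219, -2.218, -0.004]
wrist_force: [0.5, 0.2, 0.7]
grip_width: 0.0385
time_s: 24.68
eef_pos: [0.4405, -0.156, 0.1993]
tcp_rot: [2.456, 1.955, 0.0]
wrist_force: [0.6, -0.3, -1.0]
grip_width: 0.0384
t 24.68 pos [ 440.5 -156.   199.3] phi -12.95 tilt [ 0.002 -0.002 -1.   ] w 38.4 F [ 0.6 -0.3 -1. ]
orange [490. 185.] ('z98', np.float64(550.9), np.float64(-144.8), np.float64(72.5), np.float64(4.5), np.float64(-76.4))
orange [283. 161.] ('z98', np.float64(429.5), np.float64(-102.7), np.float64(78.9), np.float64(8.4), np.float64(77.0))
t 24.73 pos [ 440.2 -156.2  199. ] phi -12.97 tilt [ 0.    -0.002 -1.   ] w 38.5 F [0.2 0.4 0.2]
   [429.4, -106, 130, -13] shift [ 0.311 -0.146  0.459] turn [0.001 0.001 0.   ] rows>= 2.1
```

View pics/w20.png

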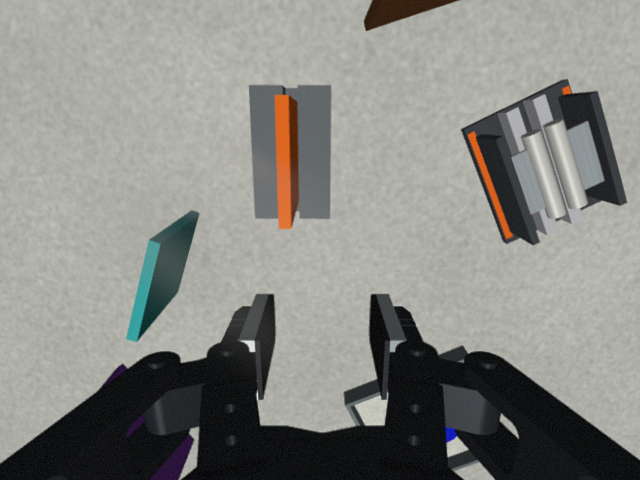

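Run:
```python
from h import *
s=arm.get_calibration("scene")
q=np.array([(197,297),(250,345),(395,150),(440,190)])/8-.44+[245,270]
b=ray(s,q,.036)*1000;print("scene bars",b.round(1),b.mean(0).round(1))
q=np.array([(68,345),(292,548),(588,308)])/8-.44+[245,270]
b=ray(s,q,.002)*1000;print("scene base",b.round(1),((b[0]+b[2])/2).round(1))
c=arm.get_calibration("wrist")
im=cv2.imread("pics/w20.png")
cv2.imwrite("pics/w20a.png",cv2.resize(im[70:250,450:635],None,fx=3.2,fy=3.2,interpolation=cv2.INTER_CUBIC))
```

```text
scene bars [[ 623.8 -196.1]
 [ 644.9 -191.9]
 [ 607.7 -126.4]
 [ 626.1 -123.2]] [ 625.6 -159.4]
scene base [[ 595.6 -222. ]
 [ 684.7 -203.1]
 [ 658.4  -96.1]] [ 627.  -159.1]
```

View pics/w20a.png

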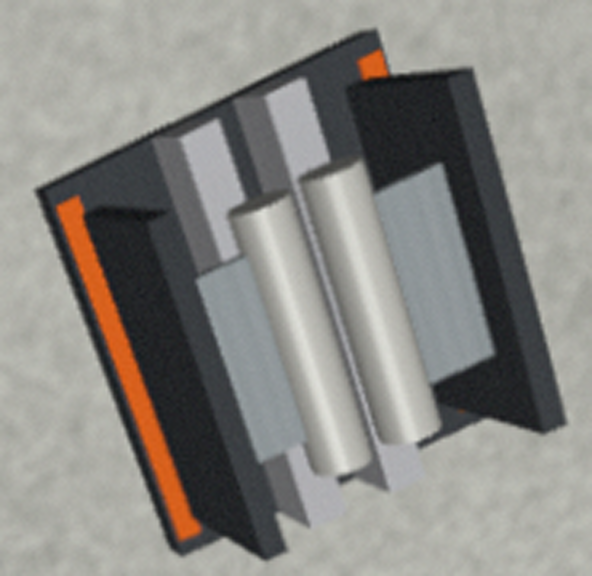

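Panel at (429.5,-102.7) and 77°, rack at (626.3,-159.0) from four consistent views. Lowering over the panel.

```bash
python3 - <<'E'
from h import *
plan([(429.5,-102.6,125,-13),(429.5,-102.6,72,-13)])
E
python3 -m creep '[[0.334,-0.146,0.49,0,0,0,-0.1],[0.334,-0.146,0.49,0,0,0,-0.1],[0.334,-0.146,0.49,0,0,0,-0.1],[0.334,-0.146,0.49,0,0,0,-0.1],[0.334,-0.146,0.49,0,0,0,-0.1],[0.334,-0.146,0.49,0,0,0,-0.1]]'
python3 - <<'E'
from h import *
look("w21",{"orange":[.098]}); plan([(429.5,-102.6,72,-13)])
E
```

```text
t 24.73 pos [ 440.2 -156.2  199. ] phi -12.97 tilt [ 0.    -0.002 -1.   ] w 38.5 F [0.2 0.4 0.2]
   [429.5, -102.6, 125, -13] shift [ 0.333 -0.15   0.492] turn [0.001 0.001 0.   ] rows>= 2.2
   [429.5, -102.6, 72, -13] shift [-0.    -0.     0.353] turn [-0. -0. -0.] rows>= 1.3
time_s: 25.23
eef_pos: [0.4303, -0.1033, 0.1262]
tcp_rot: [2.457, 1.953, 0.0]
wrist_force: [-0.4, -0.7, 0.5]
grip_width: 0.0383
orange [553. 269.] ('z98', np.float64(537.1), np.float64(-119.4), np.float64(64.9), np.float64(4.1), np.float64(-76.7))
orange [318. 283.] ('z98', np.float64(429.3), np.float64(-102.8), np.float64(79.3), np.float64(7.8), np.float64(77.0))
t 25.28 pos [ 430.3 -103.3  126.4] phi -13.06 tilt [ 0.002 -0.001 -1.   ] w 38.4 F [-0.6 -0.1 -0.6]
   [429.5, -102.6, 72, -13] shift [ 0.003 -0.007  0.362] turn [ 0.002  0.    -0.001] rows>= 1.3
```

View pics/w21.png

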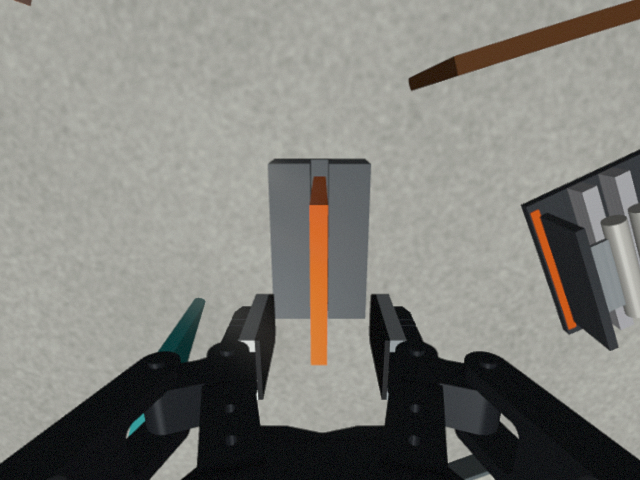

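```bash
python3 -m creep '[[0.003,-0.006,0.2,0,0,0,-0.1],[0.003,-0.006,0.33,0,0,0,-0.1],[0.003,-0.006,0.36,0,0,0,-0.1],[0.003,-0.006,0.36,0,0,0,-0.1],[0.003,-0.006,0.36,0,0,0,-0.5],[0.003,-0.006,0.36,0,0,0,-1],[0.003,-0.006,0.36,0,0,0,-1],[0.003,-0.006,0.36,0,0,0,-1],[0.003,-0.006,0.36,0,0,0,-1],[0.003,-0.006,0.36,0,0,0,-1]]' 80; python3 -m creep '[[0,0,-0.07,0,0,0,-1],[0,0,-0.14,0,0,0,-1],[0,0,-0.24,0,0,0,-1],[0,0,-0.4,0,0,0,-1],[0,0,-0.6,0,0,0,-1],[0,0,-0.6,0,0,0,-1],[0,0,-0.6,0,0,0,-1]]'
python3 - <<'E'
from h import *
plan([])
look("w22",{"orange":[.188]}); plan([(500,-135,165,0),(626.3,-159,165,13.5)])
E
```

```text
time_s: 26.12
eef_pos: [0.4293, -0.1013, 0.0725]
tcp_rot: [2.457, 1.956, 0.004]
wrist_force: [-0.1, -1.2, 7.2]
grip_width: 0.0069
time_s: 26.7
eef_pos: [0.4293, -0.101, 0.1627]
tcp_rot: [2.456, 1.956, 0.007]
wrist_force: [-1.0, 0.1, -1.7]
grip_width: 0.0068
t 26.7 pos [ 429.3 -101.   162.7] phi -12.93 tilt [ 0.005  0.002 -1.   ] w 6.8 F [-1.   0.1 -1.7]
orange [322. 338.] ('z188', np.float64(430.4), np.float64(-97.5), np.float64(68.9), np.float64(8.2), np.float64(76.5))
orange [527. 256.] ('z188', np.float64(499.3), np.float64(-81.6), np.float64(38.1), np.float64(2.4), np.float64(-76.5))
t 26.75 pos [ 428.2 -100.9  161.3] phi -12.94 tilt [ 0.001  0.001 -1.   ] w 7.1 F [-0.8 -0.6 -0.3]
   [500, -135, 165, 0] shift [-0.114  0.518 -0.024] turn [ 0.001 -0.001 -0.144] rows>= 1.9
   [626.3, -159, 165, 13.5] shift [-0.16   0.842 -0.   ] turn [-0.   -0.   -0.15] rows>= 3.1
```

View pics/w22.png

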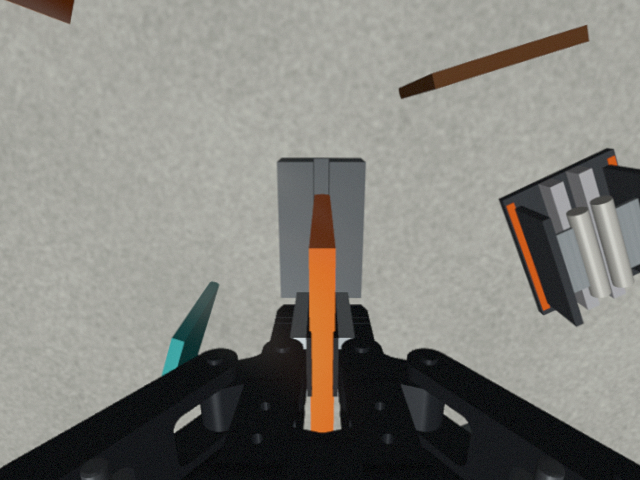

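Run:
```python
from h import *
c=arm.get_calibration("wrist");s=arm.read_state();p=s["eef_pos"]*1000;R=Ro.from_rotvec(s["tcp_rot"]).as_matrix()
g=cv2.cvtColor(cv2.imread("pics/w22.png"),cv2.COLOR_BGR2HSV);print(list(map(int,g[240:256,322,2])),list(map(int,g[185:204,322,2])))
for row,dz in((247.5,25.5),(194.5,-64.5)):
    q=ray(c,[(322,row)],(p[2]+dz)/1000)[0]*1000;print((R.T@np.array([q[0]-p[0],q[1]-p[1],0]))[:2].round(1))
for x,row,dz in((309.5,250,25.5),(335,250,25.5),(314.5,197,-64.5),(329.5,197,-64.5)):
    q=ray(c,[(x,row)],(p[2]+dz)/1000)[0]*1000;print((R.T@np.array([q[0]-p[0],q[1]-p[1],0]))[:2].round(1))
```

```text
[96, 93, 92, 94, 95, 98, 93, 102, 172, 210, 215, 216, 216, 216, 216, 215] [107, 105, 106, 103, 106, 107, 107, 105, 101, 95, 95, 96, 97, 92, 96, 95, 93, 96, 93]
[38.4  0.5]
[37.9  0.5]
[37.6 -3.3]
[37.6  4.4]
[36.6 -3.4]
[36.6  4.4]
```

```bash
python3 -m creep '[[-0.114,0.518,-0.024,0,0,-0.144,-1],[-0.114,0.518,-0.024,0,0,-0.144,-1],[-0.114,0.518,-0.024,0,0,-0.144,-1],[-0.114,0.518,-0.024,0,0,-0.144,-1]]' && python3 -m creep '[[-0.15,0.835,0,0,0,-0.15,-1],[-0.15,0.835,0,0,0,-0.15,-1],[-0.15,0.835,0,0,0,-0.15,-1],[-0.15,0.835,0,0,0,-0.15,-1],[-0.15,0.835,0,0,0,-0.15,-1],[-0.15,0.835,0,0,0,-0.15,-1],[-0.15,0.835,0,0,0,-0.15,-1],[-0.15,0.835,0,0,0,-0.15,-1]]'
python3 - <<'E'
from h import *
import pickle
c=arm.get_calibration("wrist");pickle.dump(c,open("c23.pkl","wb"))
look("w23",{}); plan([(625.5,-157.7,120,13.5)])
E
```

```text
time_s: 27.08
eef_pos: [0.5024, -0.1369, 0.1634]
tcp_rot: [2.216, 2.22, -0.008]
wrist_force: [-0.9, 0.1, -0.8]
grip_width: 0.0068
time_s: 27.75
eef_pos: [0.6236, -0.1576, 0.1649]
tcp_rot: [-1.946, -2.465, -0.002]
wrist_force: [0.4, -0.9, -0.9]
grip_width: 0.0065
t 27.8 pos [ 623.9 -157.4  165.2] phi 13.46 tilt [ 0.001  0.002 -1.   ] w 6.8 F [-0.8 -0.8 -0.4]
   [625.5, -157.7, 120, 13.5] shift [-0.005  0.01   0.302] turn [ 0.001 -0.001 -0.   ] rows>= 1.1
```

View pics/w23.png

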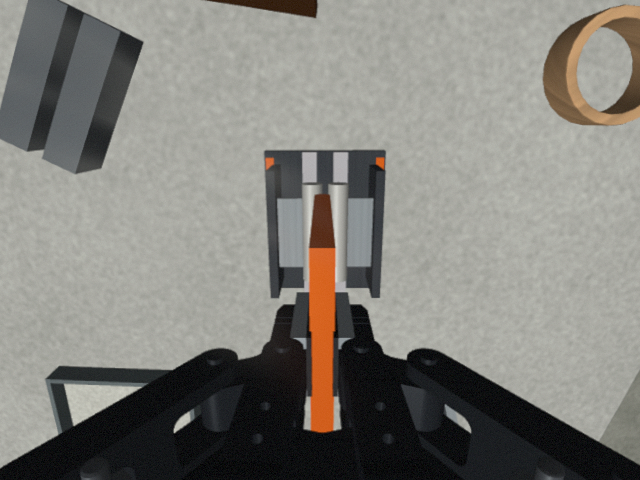

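Run:
```python
from h import *
import pickle
c=pickle.load(open("c23.pkl","rb"));s=arm.read_state();p=s["eef_pos"]*1000;R=Ro.from_rotvec(s["tcp_rot"]).as_matrix()
g=cv2.cvtColor(cv2.imread("pics/w23.png"),cv2.COLOR_BGR2GRAY)
def rel(x,y,z):
    q=ray(c,[(x,y)],z/1000)[0]*1000;return (R.T@np.array([q[0]-p[0],q[1]-p[1],0]))[:2].round(1)
print(list(map(int,g[188,296:354])));print(list(map(int,g[176:192,312])));print(list(map(int,g[144:156,325])))
print(list(map(int,g[220,262:282])),list(map(int,g[220,366:390])))
cv2.imwrite("pics/w23a.png",cv2.resize(cv2.imread("pics/w23.png")[140:310,250:400],None,fx=3.5,fy=3.5,interpolation=cv2.INTER_CUBIC))
```

```text
[74, 73, 73, 71, 73, 88, 125, 149, 158, 165, 174, 186, 195, 202, 199, 193, 182, 178, 168, 163, 155, 146, 139, 124, 108, 96, 79, 66, 66, 66, 63, 69, 114, 141, 155, 159, 172, 181, 192, 200, 204, 202, 189, 184, 176, 170, 161, 154, 143, 133, 117, 104, 85, 66, 61, 62, 63, 62]
[175, 177, 175, 172, 176, 172, 123, 78, 84, 164, 183, 184, 182, 179, 184, 182]
[174, 175, 175, 175, 173, 157, 101, 53, 58, 62, 57, 59]
[168, 168, 169, 173, 146, 98, 72, 68, 73, 70, 70, 68, 69, 64, 55, 81, 134, 153, 158, 154] [145, 141, 141, 143, 144, 144, 105, 49, 46, 57, 59, 63, 61, 61, 61, 60, 63, 119, 157, 164, 161, 166, 165, 164]
```

View pics/w23a.png

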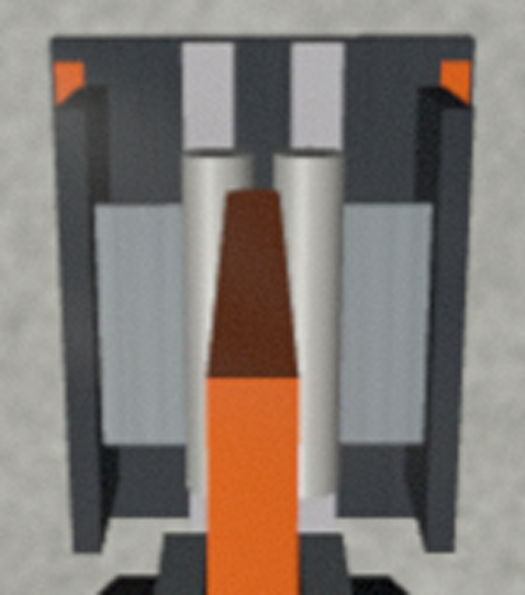

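Run:
```python
from h import *
import pickle
c=pickle.load(open("c23.pkl","rb"));s=arm.read_state();p=s["eef_pos"]*1000;R=Ro.from_rotvec(s["tcp_rot"]).as_matrix()
def rel(x,y,z):
    q=ray(c,[(x,y)],z/1000)[0]*1000;return (R.T@np.array([q[0]-p[0],q[1]-p[1],0]))[:2].round(1)
print("bar far end",rel(324.75,184,36),"base far",rel(324.8,150,5),"upright mid",rel(324.8,220,48))
print("panel bottom",rel(322,194.5,p[2]-64.5),"top",rel(322,247.5,p[2]+25.5))
print("upright far/near outer",rel(266,168,48),rel(384,168,48),rel(275,297,48),rel(378,297,48))
```

```text
bar far end [33.1  1.7] base far [53.8  1.9] upright mid [10.8  1.7]
panel bottom [37.7 -0.1] top [38.2 -0.1]
upright far/near outer [ 45.5 -36.4] [45.4 40. ] [-45.9 -33.9] [-46.   39.8]
```

Panel over the rack: the slot's middle is 1.9 mm to the tool's +y and along the slot it agrees. Correcting and lowering.

```bash
python3 -m creep '[[0.001,0.012,0.1,0,0,0,-1],[0.001,0.012,0.25,0,0,0,-1],[0.001,0.012,0.34,0,0,0,-1],[0.001,0.012,0.37,0,0,0,-1],[0.001,0.012,0.37,0,0,0,-1],[0.001,0.012,0.37,0,0,0,-1],[0.001,0.012,0.37,0,0,0,-1]]' 100
python3 - <<'E'
from h import *
import pickle
c=arm.get_calibration("wrist")
look("w24",{}); plan([(625.5,-157.7,72.5,13.5)])
cv2.imwrite("pics/w24a.png",cv2.resize(cv2.imread("pics/w24.png")[100:330,230:420],None,fx=3,fy=3,interpolation=cv2.INTER_CUBIC))
E
```

```text
time_s: 28.38
eef_pos: [0.6274, -0.1574, 0.1101]
tcp_rot: [1.944, 2.466, 0.001]
wrist_force: [0.6, 0.1, -0.4]
grip_width: 0.0066
t 28.43 pos [ 627.5 -157.4  110.2] phi 13.5 tilt [ 0.002 -0.    -1.   ] w 6.6 F [ 0.2  0.1 -0.1]
   [625.5, -157.7, 72.5, 13.5] shift [ 0.002 -0.014  0.251] turn [0.001 0.    0.   ] rows>= 0.9
```

View pics/w24a.png

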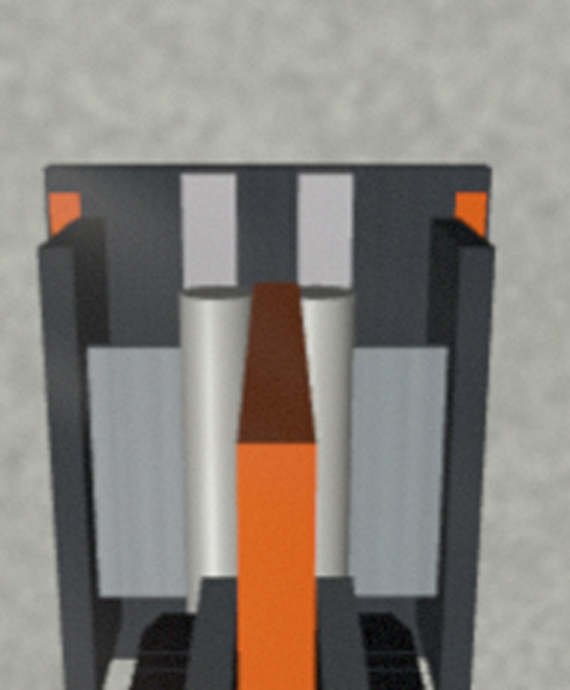

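The shift overshot (panel 3 px right of mid), so I'm moving back 1.9 mm, as plan and image agree.

```bash
python3 -m creep '[[0,-0.013,0,0,0,0,-1],[0,-0.013,0,0,0,0,-1],[0,-0.013,0,0,0,0,-1],[0,-0.013,0,0,0,0,-1]]'
python3 - <<'E'
from h import *
c=arm.get_calibration("wrist")
look("w25",{}); plan([(625.5,-157.7,72.5,13.5)])
s=arm.read_state();p=s["eef_pos"]*1000;R=Ro.from_rotvec(s["tcp_rot"]).as_matrix()
def rel(x,y,z):
    q=ray(c,[(x,y)],z/1000)[0]*1000;return (R.T@np.array([q[0]-p[0],q[1]-p[1],0]))[:2].round(1)
g=cv2.cvtColor(cv2.imread("pics/w25.png"),cv2.COLOR_BGR2GRAY)
print(list(map(int,g[199,286:352])));print("up",list(map(int,g[200,238:252])),list(map(int,g[200,386:402])))
print(list(map(int,g[150:160,310])))
print("base far",rel(321,155.7,5),"bar far",rel(321,197,36),"panel far bottom",rel(321,194.3,p[2]-64.5))
cv2.imwrite("pics/w25a.png",cv2.resize(cv2.imread("pics/w25.png")[100:330,230:420],None,fx=3,fy=3,interpolation=cv2.INTER_CUBIC))
E
```

```text
time_s: 28.77
eef_pos: [0.625, -0.1575, 0.1094]
tcp_rot: [1.945, 2.467, 0.001]
wrist_force: [0.1, 0.7, -1.0]
grip_width: 0.0067
t 28.82 pos [ 625.  -157.5  109.3] phi 13.51 tilt [ 0.  0. -1.] w 6.5 F [ 0.3 -0.7 -1.3]
   [625.5, -157.7, 72.5, 13.5] shift [-0.002  0.003  0.245] turn [0. 0. 0.] rows>= 0.9
[75, 74, 74, 74, 74, 74, 72, 80, 105, 107, 93, 83, 84, 84, 79, 81, 81, 80, 79, 76, 81, 79, 77, 77, 78, 76, 79, 75, 61, 62, 60, 57, 60, 57, 60, 59, 57, 61, 55, 57, 59, 56, 50, 55, 71, 78, 77, 74, 76, 76, 75, 73, 75, 76, 71, 73, 74, 77, 74, 74, 76, 77, 78, 80, 82, 81]
up [174, 170, 173, 174, 174, 174, 176, 178, 178, 149, 83, 71, 70, 70] [42, 47, 59, 61, 56, 58, 60, 59, 61, 60, 57, 58, 73, 152, 167, 170]
[183, 176, 181, 183, 180, 133, 61, 57, 79, 151]
base far [54.2 -0.4] bar far [34.6 -0.3] panel far bottom [37.8 -0.3]
```

View pics/w25a.png

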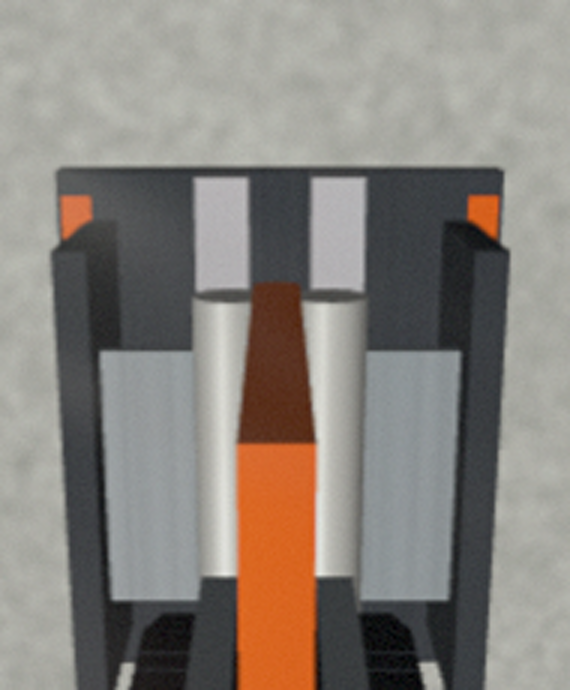

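```bash
python3 -m creep '[[0.005,0.004,0.02,0,0,0,-1],[0.005,0.004,0.05,0,0,0,-1],[0.005,0.004,0.08,0,0,0,-1],[0.005,0.004,0.1,0,0,0,-1],[0.005,0.004,0.1,0,0,0,-1]]' ; python3 -m creep '[[0,0,0.03,0,0,0,-1],[0,0,0.06,0,0,0,-1],[0,0,0.08,0,0,0,-1],[0,0,0.08,0,0,0,-1]]'; python3 -m creep '[[0,0,0.02,0,0,0,-1],[0,0,0.04,0,0,0,-1],[0,0,0.04,0,0,0,-1]]'
```

```text
time_s: 29.23
eef_pos: [0.6255, -0.1569, 0.0939]
tcp_rot: [1.944, 2.467, -0.0]
wrist_force: [1.0, -0.4, 1.2]
grip_width: 0.0066
time_s: 29.57
eef_pos: [0.6252, -0.1568, 0.0812]
tcp_rot: [-1.945, -2.467, 0.001]
wrist_force: [0.9, -0.9, -1.6]
grip_width: 0.0064
time_s: 29.82
eef_pos: [0.6252, -0.1567, 0.0755]
tcp_rot: [-1.945, -2.467, 0.001]
wrist_force: [1.2, -0.5, -0.7]
grip_width: 0.0065
```

```bash
python3 -m creep '[[0,0,0.01,0,0,0,-1],[0,0,0.016,0,0,0,-1],[0,0,0.016,0,0,0,-1]]'; python3 -m creep '[[0,0,0.007,0,0,0,-1],[0,0,0.007,0,0,0,-1]]'; python3 -m creep '[[0,0,0.007,0,0,0,-1],[0,0,0.007,0,0,0,-1]]'
```

```text
time_s: 30.07
eef_pos: [0.6253, -0.1566, 0.0736]
tcp_rot: [-1.945, -2.467, -0.0]
wrist_force: [0.2, 0.1, 3.9]
grip_width: 0.0068
time_s: 30.23
eef_pos: [0.6255, -0.1565, 0.0727]
tcp_rot: [1.944, 2.467, 0.0]
wrist_force: [0.2, -0.3, 2.4]
grip_width: 0.007
time_s: 30.4
eef_pos: [0.6256, -0.1566, 0.0726]
tcp_rot: [1.945, 2.467, 0.001]
wrist_force: [-2.2, 1.0, 7.7]
grip_width: 0.0065
```

```bash
python3 -m creep '[[0,0,0.01,0,0,0,-1],[0,0,0.01,0,0,0,-1]]'; python3 -m creep '[[0,0,0.008,0,0,0,-1],[0,0,0.008,0,0,0,-1]]'
python3 - <<'E'
from h import *
for n in ("scene","wrist"):
    im=arm.snapshot(n);cv2.imwrite(f"pics/p_{n}.png",im[:,:,::-1])
    if n=="scene": cv2.imwrite("pics/p_scz.png",cv2.resize(im[200:340,200:360,::-1],None,fx=4,fy=4,interpolation=cv2.INTER_CUBIC))
E
```

```text
time_s: 30.57
eef_pos: [0.6258, -0.1566, 0.0726]
tcp_rot: [-1.944, -2.467, -0.003]
wrist_force: [-4.5, 2.6, 17.2]
grip_width: 0.0067
time_s: 30.73
eef_pos: [0.6259, -0.1567, 0.0725]
tcp_rot: [-1.944, -2.467, -0.003]
wrist_force: [-6.6, 3.2, 22.6]
grip_width: 0.0067
```

View pics/p_scz.png

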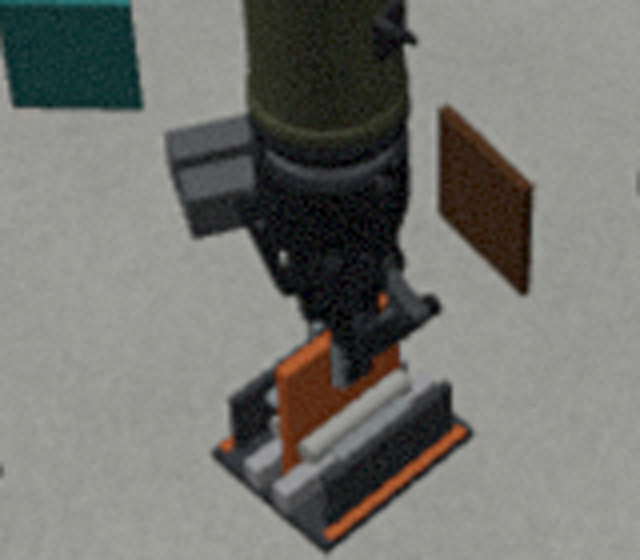

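View pics/p_wrist.png

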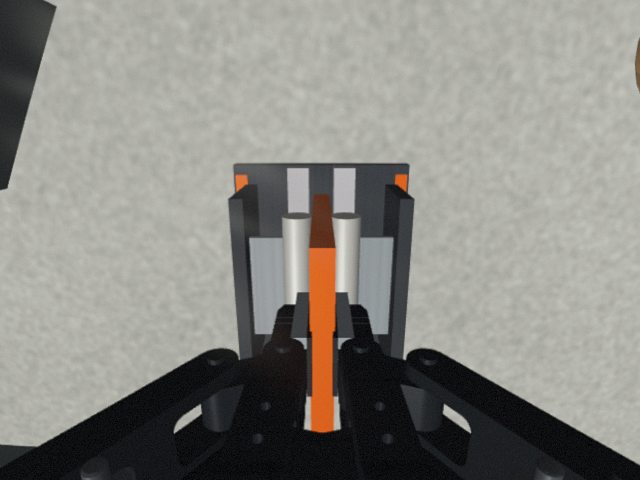

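Panel home: z stops at 72.5 mm with the force rising to 22 N, and it sits centred between the bars. Releasing gently.

```bash
python3 -m creep '[[0,0,-0.015,0,0,0,-1],[0,0,-0.025,0,0,0,-1],[0,0,-0.025,0,0,0,-1]]'; python3 -m creep '[[0,0,0,0,0,0,-0.7],[0,0,0,0,0,0,-0.4],[0,0,0,0,0,0,-0.2],[0,0,0,0,0,0,-0.2],[0,0,0,0,0,0,-0.2],[0,0,-0.15,0,0,0,-0.2],[0,0,-0.4,0,0,0,-0.2],[0,0,-0.7,0,0,0,-0.2],[0,0,-0.9,0,0,0,-0.2],[0,0,-0.9,0,0,0,-0.2],[0,0,-0.9,0,0,0,-0.2],[0,0,-0.9,0,0,0,-0.2]]'
python3 - <<'E'
from h import *
plan([])
c=arm.get_calibration("wrist");im=arm.snapshot("wrist");cv2.imwrite("pics/w26.png",im[:,:,::-1])
plan([])
for b in blobs(masks(im)["orange"],100): print(b.mean(0).round(),fit(c,b,.098))
im=arm.snapshot("scene");cv2.imwrite("pics/s26.png",im[:,:,::-1]);cv2.imwrite("pics/s26z.png",cv2.resize(im[230:340,230:340,::-1],None,fx=5,fy=5,interpolation=cv2.INTER_CUBIC))
E
```

```text
time_s: 31.08
eef_pos: [0.6253, -0.1567, 0.0727]
tcp_rot: [1.945, 2.467, 0.0]
wrist_force: [-0.9, -1.1, 4.2]
grip_width: 0.0067
time_s: 32.08
eef_pos: [0.625, -0.1563, 0.207]
tcp_rot: [-1.944, -2.467, -0.0]
wrist_force: [-0.7, 0.5, -0.7]
grip_width: 0.0344
t 32.08 pos [ 625.  -156.3  207. ] phi 13.52 tilt [-0.001  0.001 -1.   ] w 34.4 F [-0.7  0.5 -0.7]
t 32.13 pos [ 624.6 -156.1  206.2] phi 13.52 tilt [-0.002  0.001 -1.   ] w 33.9 F [-0.7 -0.4 -0.8]
[322. 238.] [ 625.9 -158.1   80.3    7.4  -76.7]
```

View pics/w26.png

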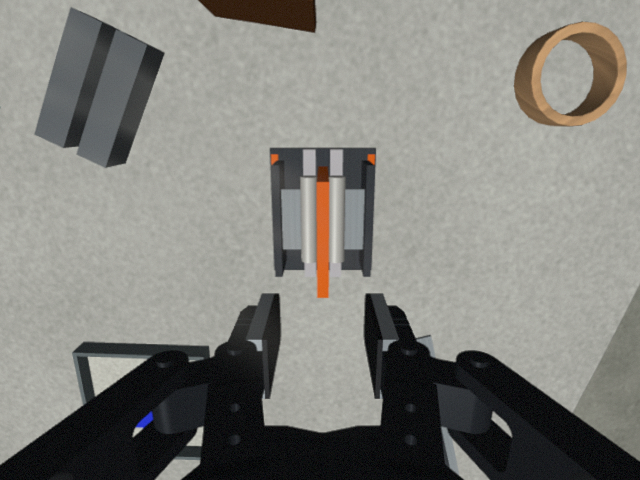

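View pics/s26z.png

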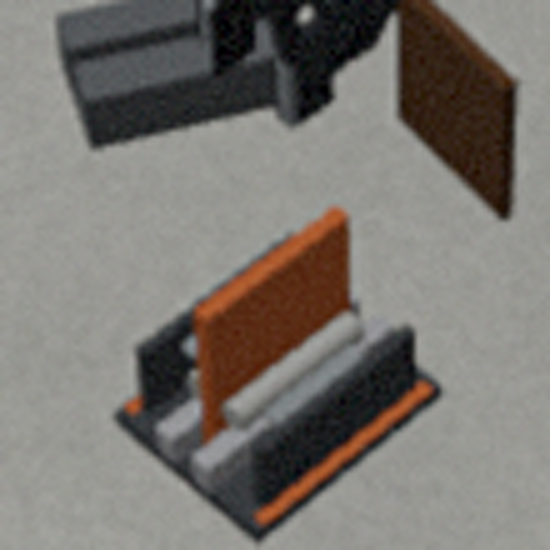

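Run:
```python
from h import *
c=arm.get_calibration("wrist")
t=np.radians(103.5);u=np.array([np.cos(t),np.sin(t)]);v=np.array([u[1],-u[0]])
P=np.array([625.9,-158.1])
g=ray(c,[(323,176.5),(322.7,263.5)],.036)*1000
print("bars len",np.linalg.norm(g[0]-g[1]),"centre",g.mean(0).round(1),"panel-rack along,across",((P-g.mean(0))@u).round(1),((P-g.mean(0))@v).round(1))
b=ray(c,[(270,148.5),(376.5,148.5)],.005)*1000;bc=b.mean(0)-55*u;print("base",np.linalg.norm(b[0]-b[1]),bc.round(1),((P-bc)@u).round(1),((P-bc)@v).round(1))
f=ray(c,[(322.5,180.5),(322.5,297)],.098)*1000;print("panel ends",f.round(1),np.linalg.norm(f[0]-f[1]))
im=arm.snapshot("top");cv2.imwrite("pics/top_end.png",im[:,:,::-1])
t=arm.get_calibration("top");M=masks(im)
for k in("blue","green","black"):
    for q in blobs(M[k],40):
        if cv2.contourArea(q)<2500: print(k,q.mean(0).round(),fit(t,q,.023))
```

```text
bars len 72.90265141762244 centre [ 625.6 -159.5] panel-rack along,across 1.3 0.6
base 90.50750562750915 [ 625.6 -158.5] 0.3 0.3
panel ends [[ 615.6 -118.4]
 [ 634.3 -196.4]] 80.21572209040896
blue [479. 248.] [ 496.8 -398.    55.2   39.    14.8]
green [265. 198.] [628.5 134.6  46.3  43.3  18.3]
black [297. 474.] [-25.2  57.2  41.7  28.2  89.8]
black [297. 463.] [ -5.2  56.6  39.3  14.4 -73.9]
black [456. 361.] [ 221.7 -328.   122.2   20.8  -69.4]
black [159. 250.] [498.3 400.   95.4  21.9  13.8]
black [23. 73.] [ 9.822e+02  7.861e+02  8.340e+01  3.040e+01 -2.000e-01]
```

View pics/top_end.png

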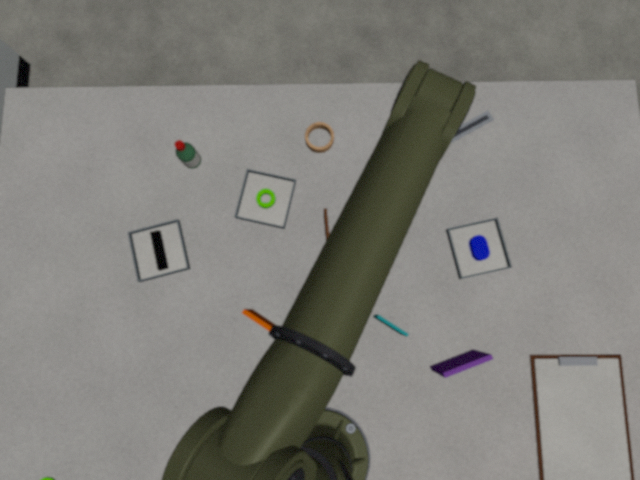

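Run:
```python
from plant import arm
print(arm.hand_in(), arm.read_state()["time_s"])
```

```text
the job is handed in; nothing more can be done
the job is handed in; nothing more can be done
```

I sorted all four parts in the order asked: the oval, ring and strip lie flat in their trays, and the orange panel from the grey block is pushed home in the rack. I then handed the job in at about 32 s. Each flat part was lowered until it touched the tray floor, then released.

**Last checks**
- **Oval:** about 1 mm from its tray's centre and within about 1° of its picture.
- **Ring:** centred to within about 1 px (under 1 mm) of its tray's centre.
- **Strip:** within 0.3 mm of its tray's centre and aligned with its picture to about 0.1°.
- **Panel:** it stopped on the slot floor, and I pushed to 22 N to be sure. After release it stood upright, 0.3 to 1.3 mm from mid-slot along the slot and 0.3 to 0.6 mm across it.
- **Bystanders:** the tape roll, the bottle and the other panels look unmoved in the last picture from above.

**Measurements that disagreed**
- **Rack position:** two early wrist views put the rack's centre about 5 mm apart along the slot. I took one of them while the arm was still settling. Four later estimates agreed, and I used those.
- **Strip from above:** the last top view reads the strip about 4 mm towards the camera compared with the wrist view. The strip's visible side probably biases that view, as it read about 2 mm off the same way when the strip lay on the bench.

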